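Drift the foot plates into line and bolt them to the rail

TASK

The plates on the steel rail have crept off their bolt holes. Use the tapered drift, and not the fingers, to lever plates into line with the rail's holes, draw it out and swap in a bolt, until every bolt from the wooden stand sits fully home in a plate of its own (with only three bolts, one plate stays unbolted, whichever you like). Slide the drift all the way down into its upright storage tube as well, leave the tube standing, and leave the other things on the bench where they lie.

Things in the scene. Friction and masses are not known exactly. Their poses are not given: they have to be found in the camera images.
- rail: grey steel box-section rail, 290 mm long (its y), 70 mm wide (x), 60 mm high, screwed to the bench, hollow: 55 mm clear below the top of its upper wall, which is 10 mm thick. Four plates lie in a row on it between guide strips along both edges (71.5 mm above the bench, screw heads 74 mm). Origin: centre of its underside, on the bench
- hole_1 (a point): fixed: centre line of bolt hole 1 (diameter 18 mm) in the rail's upper wall, at the height of the sliding plate's top face (68 mm above the bench); holes are 72 mm apart along the rail's y axis. The z axis points up, y along the rail
- plate_1: aluminium foot plate over rail hole 1, 52 x 50 x 8 mm with one 18 mm hole; origin: centre of its hole, at its top face. It slides along the rail only (10 mm either way of hole 1), stiffly: about 5 N moves it and it stays where left. At the start it stands 6 to 8 mm off hole 1, so no bolt passes. Not to be pushed with the fingers
- bolt_1: steel bolt (all alike; three or four present), head up in the stand at the start, flange on the stand's top. Origin: underside of its flange; z up the axis to the head. Below: shank, diameter 15 mm, 36 mm long, 1.2 mm chamfer. Above: flange, diameter 28 mm, 4 mm thick, then the knurled head to grip, diameter 20 mm, from 4 to 30 mm above the origin
- hole_2 (a point): fixed: centre line of bolt hole 2 (diameter 18 mm) in the rail's upper wall, at the height of the sliding plate's top face (68 mm above the bench); holes are 72 mm apart along the rail's y axis. The z axis points up, y along the rail
- plate_2: aluminium foot plate over rail hole 2, 52 x 50 x 8 mm with one 18 mm hole; origin: centre of its hole, at its top face. It slides along the rail only (10 mm either way of hole 2), stiffly: about 5 N moves it and it stays where left. At the start it stands 6 to 8 mm off hole 2, so no bolt passes. Not to be pushed with the fingers
- bolt_2: steel bolt (all alike; three or four present), head up in the stand at the start, flange on the stand's top. Origin: underside of its flange; z up the axis to the head. Below: shank, diameter 15 mm, 36 mm long, 1.2 mm chamfer. Above: flange, diameter 28 mm, 4 mm thick, then the knurled head to grip, diameter 20 mm, from 4 to 30 mm above the origin
- hole_3 (a point): fixed: centre line of bolt hole 3 (diameter 18 mm) in the rail's upper wall, at the height of the sliding plate's top face (68 mm above the bench); holes are 72 mm apart along the rail's y axis. The z axis points up, y along the rail
- plate_3: aluminium foot plate over rail hole 3, 52 x 50 x 8 mm with one 18 mm hole; origin: centre of its hole, at its top face. It slides along the rail only (10 mm either way of hole 3), stiffly: about 5 N moves it and it stays where left. At the start it stands 6 to 8 mm off hole 3, so no bolt passes. Not to be pushed with the fingers
- bolt_3: steel bolt (all alike; three or four present), head up in the stand at the start, flange on the stand's top. Origin: underside of its flange; z up the axis to the head. Below: shank, diameter 15 mm, 36 mm long, 1.2 mm chamfer. Above: flange, diameter 28 mm, 4 mm thick, then the knurled head to grip, diameter 20 mm, from 4 to 30 mm above the origin
- hole_4 (a point): fixed: centre line of bolt hole 4 (diameter 18 mm) in the rail's upper wall, at the height of the sliding plate's top face (68 mm above the bench); holes are 72 mm apart along the rail's y axis. The z axis points up, y along the rail
- plate_4: aluminium foot plate over rail hole 4, 52 x 50 x 8 mm with one 18 mm hole; origin: centre of its hole, at its top face. It slides along the rail only (10 mm either way of hole 4), stiffly: about 5 N moves it and it stays where left. At the start it stands 6 to 8 mm off hole 4, so no bolt passes. Not to be pushed with the fingers
- bolt_4: steel bolt (all alike; three or four present), head up in the stand at the start, flange on the stand's top. Origin: underside of its flange; z up the axis to the head. Below: shank, diameter 15 mm, 36 mm long, 1.2 mm chamfer. Above: flange, diameter 28 mm, 4 mm thick, then the knurled head to grip, diameter 20 mm, from 4 to 30 mm above the origin
- drift: tapered steel drift. Origin: underside of its flange; z up the axis to the handle. Below: 22 mm of cylinder, diameter 17 mm, then a taper from 17 to 5 mm down to the tip, 62 mm below the origin. Above: flange, diameter 28 mm, 4 mm thick, then the knurled handle, diameter 20 mm, 4 to 56 mm above the origin. In the stand at the start. Pushed in to its flange, it wedges a plate's hole into line
- stand: fixed wooden block 60 x 240 mm (its x and y), 66 mm high, with five loose 22 mm square holes right through in a row along its y axis, 48 mm apart (at -96, -48, 0, 48, 96 mm); bolts and drift stand in them in any order. Origin: centre of its underside
- tube: loose storage tube of steel, 0.8 kg: upright tube, outside diameter 27 mm, bore 20 mm and 66 mm deep, on a round foot of diameter 72 mm, 10 mm thick; 76 mm high overall. Origin: centre of its underside on the bench. It may get knocked aside
- tube_mouth (a point): centre of the storage tube's mouth, 76 mm above its underside; z points up out of the tube
- hammer: claw hammer, 132 x 291 x 29 mm, lying near the front of the bench; a bystander. Origin: centre of its underside
- tape_measure: pocket tape measure, 38 x 83 x 64 mm; a bystander. Origin: centre of its underside
- folding_rule: closed folding rule, 16 x 230 x 17 mm, lying on the bench; a bystander. Origin: centre of its underside
- offcut: pine offcut, 48 x 110 x 36 mm, lying on the bench; a bystander. Origin: centre of its underside
Mind the look-alikes: they are no part of the job. Several things have the shape of the tube; the one meant has the colours described above.

How it is judged:
By the outcome, as a careful person would: the job done as asked, in the order asked, and still so for the second after the job is handed in, with the robot touching nothing.
Of bolt_1, bolt_2, bolt_3, bolt_4 only 3 to 4 are there at a start; the rules pass over those that are not, and their reading is None.
At some moment in a run one of tube may be knocked a few centimetres aside while the robot is not near it.
It also fails if it takes over 210 s, if anything falls off the work surface, if the arm or the gripper's body presses on something with over 40 N, if the wrist force passes 120 N, or if a joint passes its speed limit or range.

ROBOT

A 6-joint arm with a two-finger parallel gripper is mounted at the origin on a cart in front of the work surface, level with it; the furniture and walls round the work are solid. World frame = base frame: x ahead of the robot, y to its left, z up, the work surface at z = 0. Lengths are in mm, angles in rad, forces in N, time in s.
With the tool pointing down it reaches from about 300 to 950 mm from the base axis. Payload 3.1 kg.
Tool frame: the origin (TCP) lies on the centre line of the jaws, within the pads' length; the fingertips stand 25 mm ahead of it and the grasp point (between the pads) lies 6 mm ahead of it; z points along the fingers, y is the line along which they close (so a half turn about z gives the same grasp; the last joint's range is limited). The gripper opens to 85 mm and grips with 20 to 120 N. Pads are 22 mm wide; open, the fingers measure 114 mm over their backs; the gripper's body (76 mm by 85 mm) begins 54 mm behind the grasp point. The pads swing forward as they close: fully open they stand 13 mm farther back than shut.
Start: joints at [1.181, 0.308, 1.634, -0, 1.2, -0.07], TCP at [196.511, 593.309, 256.272] pointing down, gripper open.
Joint ranges: [-3.06, 3.06], [-0.79, 1.96], [0.05, 2.63], [-1.19, 4.34], [0.05, 2.64], [-2.94, 2.94]. Speed limits (rad/s): [2.79, 2.79, 3.14, 3.14, 3.14, 3.14].

INTERFACE

Orientations are given as a unit quaternion [w, x, y, z].
In Python, from bench import telemetry, optics, order, models gives the robot as it stands.
- The arm moves only by the tool arm_command, never from a script. Its argument "series" is a list that holds one entry, the list of rows, each a list of 7 numbers: the opening, from 0 (shut) to 1 (fully open), then the shift along the tool's x, y, z normalised to -1 to 1, where 1 is 100 mm, then the turn, a rotation vector about the tool's x, y, z normalised to -1 to 1, where 1 is 0.5 rad. In form: [[[hand, dx, dy, dz, ax, ay, az], ...]]. A call has exactly 5 rows; each row is the pose to reach, as a shift and turn from the pose commanded when the call began, along the tool's axes at that moment; what a row does not reach only later rows make up. A row lasts 1/8 s, in which the tool goes at most 62.5 mm and 10.7 degrees, less where a joint would pass 70% of its speed; a pose out of reach is approached as far as the arm can. A call with a number of a shift or a turn outside -1 to 1 is refused whole. A call with a gripper value outside its range is refused whole. The fingers move at their own pace and stop on an object; "squeeze" is the grip in N (left out, the last holds). Time passes only in rows, so rows that repeat a pose let the fingers close, or fill a call up. It gives the time, the measured TCP pose, the force, the opening and the grip force at its end, in the units of the state.
- telemetry.read_state(): the state, without advancing time (a new reading comes with each control period).
- optics.get_image(name): name is "side" or "top"; returns a dict with "pixels" (480x640x3 uint8, red, green, blue), "vfov" (degrees; the focal length in pixels is half the picture's height over the tangent of half this angle, whatever the lens; pixels are square), "cx", "cy" (the principal point, pixels), "xyz" and "orientation" of the camera in the world. Camera axes: x right, y down, z forward; pixel columns grow to the right and rows downward; lengths in mm; the calibration is good to about 2 mm. A picture is of the moment at which its call begins. There is no depth.
- order.finish_job(): hands the job in; it is judged then, once.
Trained networks look in the newest picture that a camera, given by its name, has taken for a name from the list of things; names that differ only in an ending like _2 or _b are one class to them, and where a whole thing is asked for, a point or a joint stands for the part that bears it (a point fixed in the world has none). Each returns a list of dicts, best first, with "confidence" (0 to 1); they miss things now and then, are a little off and sometimes report something else, mostly with a low value. They report only what shows in the picture. A call takes as long as a camera call. They do not tell look-alikes from the thing itself.
- models.spot_in(target, camera): "at" ([x, y, z] in mm, in world coordinates, good to about 4 mm: the middle of the surface that is visible of it).
- models.trace(target, camera): "region" (480x640 bool, what is visible of it).
- models.pinpoint(target, camera): "at" ([x, y, z] in mm, in world coordinates, good to about 4 mm: a listed point, or the origin of a listed thing).
The state is a dict: "time_s": time; "joint_positions": joint angles; "joint_vel": joint speeds; "tau": joint torques, N m; "position": TCP position; "tcp_rot": TCP orientation; "ft_force": force on the tool from outside, world axes, zero at the start; "wrist_torque": the same for the moment, N m; "grip_width": opening from 0.0 (shut) to 1.0 (fully open); "grasp_force": force on a finger pad.
Only numpy, scipy, OpenCV 4.12 (cv2) and the standard library are available. Lean on these libraries where they do the work, as an engineer would, in place of code of your own. Each camera call takes 0.05 s, during which the arm holds its last target. There are 200 camera calls.

## Working session

There is one attempt and no reset: what is moved stays moved. The work goes in short steps, Python scripts to look and compute and a tool call to move; the robot and the scene stay as the last step left them, time stands still between calls to the robot, and variables do not carry over. Pictures are saved under pics/ and viewed, at most 14 in all, crops included, and the job is handed in when it is done.

Besides the shell and the picture viewer there is one more tool, called after "Request:" as a command line: name --argument value ..., lists and objects as JSON in quotes. arm_command: Moves the arm, as the interface text tells. Scaled input: -1 to 1 covers 100 mm each way for a shift and 0.5 rad each way for a turn. Its arguments: {"type":"object","properties":{"series":{"type":"array"},"squeeze":{"type":"number"}},"required":["series"]}

```bash
mkdir -p pics; ls; python3 - <<'E'
from bench import telemetry, optics, models
import cv2, numpy as np
print(telemetry.read_state())
for n in("side","top"):
    d=optics.get_image(n); cv2.imwrite(f"pics/{n}0.png",d["pixels"][:,:,::-1])
    print(n,{k:v for k,v in d.items() if k!="pixels"})
    for t in("rail","hole_1","plate_1","bolt_1","drift","stand","tube_mouth","tube"):
        try: print(t,[(np.round(r["at"],1).tolist(),round(r["confidence"],2)) for r in models.pinpoint(t,n)])
        except Exception as e: print(t,e)
E
```

```text
pics
{'time_s': 0.0, 'joint_positions': array([ 1.18130517e+00,  3.09039892e-01,  1.63523105e+00,  6.69166805e-06,
        1.19968500e+00, -6.97071266e-02]), 'joint_vel': array([-0.00078111, -0.00106926, -0.00065811, -0.00192633,  0.00054833,
       -0.00062771]), 'tau': array([ 1.38416544e-04, -4.15260780e+01, -2.76663780e+01, -4.14802469e-05,
        1.01003872e-02, -1.97197117e-06]), 'position': array([196.20587466, 592.57792436, 255.00408815]), 'tcp_rot': array([-2.71961624e-04,  1.59212692e-01,  9.87243598e-01, -1.14992447e-03]), 'ft_force': array([-0.24651497,  0.72016255, -0.82917588]), 'wrist_torque': array([-0.02486963,  0.00745548,  0.03272566]), 'grasp_force': 0.0, 'grip_width': 0.9974911168982251}
side {'vfov': 42.859225003777986, 'cx': 317.10026347254916, 'cy': 244.006706507709, 'xyz': array([-381.3168122 , -953.45273088,  926.99644678]), 'orientation': array([-0.44458667,  0.82007402, -0.3196301 ,  0.1663066 ])}
rail [([577.1, 171.7, 5.5], 0.69), ([505.6, -227.8, 64.9], 0.55), ([518.4, -88.0, 63.5], 0.38)]
hole_1 [([583.1, 200.7, 69.3], 0.87), ([564.0, 138.3, 66.3], 0.8
[... 871 characters left out ...]
563337, -0.57656606,  0.11059678])}
rail [([567.7, 168.0, 0.5], 0.72), ([379.0, 167.2, 1.7], 0.41)]
hole_1 [([536.1, 62.4, 68.6], 0.97), ([580.3, 205.6, 70.7], 0.84), ([557.5, 133.8, 69.0], 0.73)]
plate_1 [([578.3, 196.5, 67.3], 0.78), ([537.6, 68.5, 71.2], 0.71), ([558.2, 126.1, 65.6], 0.67), ([606.9, 277.7, 65.3], 0.66)]
bolt_1 [([515.8, -89.4, 70.9], 0.61), ([508.0, -238.9, 63.8], 0.49), ([508.9, -190.3, 66.3], 0.46)]
drift [([516.2, -137.2, 65.1], 0.41)]
stand [([558.1, 131.4, 70.6], 0.67), ([558.2, 129.1, 66.8], 0.47)]
tube_mouth [([442.2, -335.6, 74.4], 0.91), ([615.3, -188.7, 78.3], 0.78), ([507.8, -238.7, 65.2], 0.2)]
tube [([442.1, -334.8, -2.1], 0.76), ([617.4, -195.3, -0.0], 0.6)]
```

View pics/side0.png

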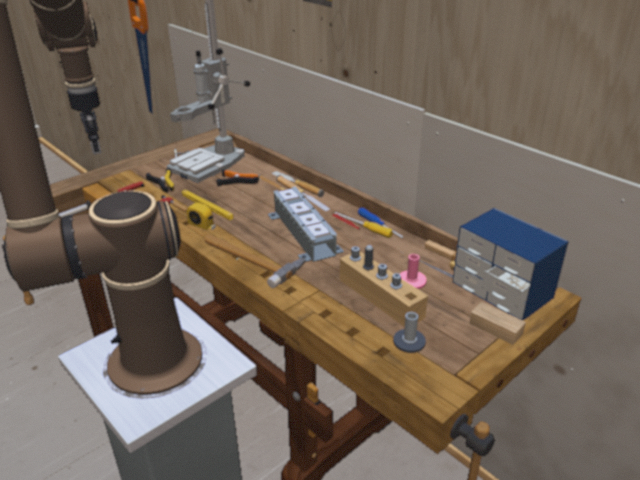

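View pics/top0.png

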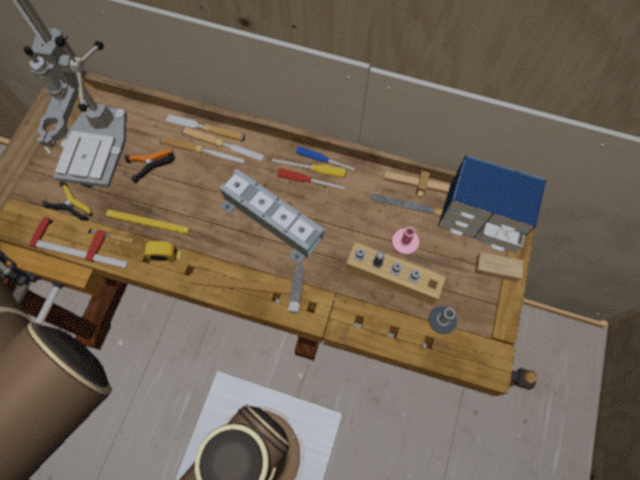

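Side view: rail around (305,222), stand (383,285) with drift's black handle at (369,257) and three bolts at (355,253), (382,270), (397,280). The steel tube is at (410,330), and the pink one at (414,268) is a decoy. The top view agrees. Next I enlarge both views for precise pixels.

```bash
cat > h.py <<'E'
import numpy as np, cv2
from scipy.spatial.transform import Rotation as R
from bench import telemetry, optics, models
def grab(n,k=1):
    ds=[optics.get_image(n) for _ in range(k)]; d=ds[0]
    d["img"]=np.mean([x["pixels"].astype(float) for x in ds],0).astype(np.uint8)[:,:,::-1].copy()
    return d
def cam(d):
    w,x,y,z=d["orientation"]; return R.from_quat([x,y,z,w]).as_matrix(), np.array(d["xyz"]), 240/np.tan(np.radians(d["vfov"]/2))
def ray(d,p):
    M,c,f=cam(d); v=M@np.array([(p[0]-d["cx"])/f,(p[1]-d["cy"])/f,1]); return c,v/np.linalg.norm(v)
def at_z(d,p,z):
    c,v=ray(d,p); return c+v*(z-c[2])/v[2]
def proj(d,P):
    M,c,f=cam(d); q=M.T@(np.array(P)-c); return np.array([d["cx"]+f*q[0]/q[2], d["cy"]+f*q[1]/q[2]])
def tri(ds,ps):
    A=0;b=0
    for d,p in zip(ds,ps):
        c,v=ray(d,p); P=np.eye(3)-np.outer(v,v); A=A+P; b=b+P@c
    return np.linalg.solve(A,b)
def crop(d,x,y,w,h,s):
    return cv2.resize(d["img"][y:y+h,x:x+w],None,fx=s,fy=s,interpolation=cv2.INTER_CUBIC)
E
python3 - <<'E'
from h import *
import pickle
s=grab("side",3); t=grab("top",3)
pickle.dump((s,t),open("f0.pkl","wb"))
a=np.hstack([crop(s,265,180,80,80,5),crop(t,212,165,80,80,5)[:, :400]])
b=np.hstack([crop(s,335,235,80,60,5),crop(t,340,235,80,60,5)])
cv2.imwrite("pics/a.png",a[:600,:800]); cv2.imwrite("pics/b.png",b)
E
```

```text
(no output)
```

View pics/a.png

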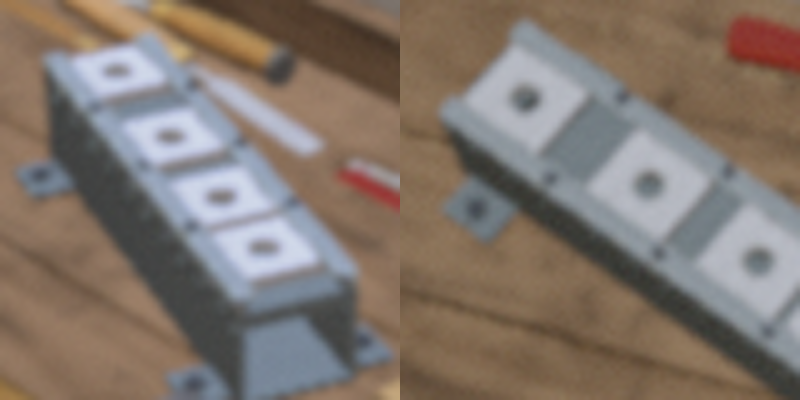

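View pics/b.png

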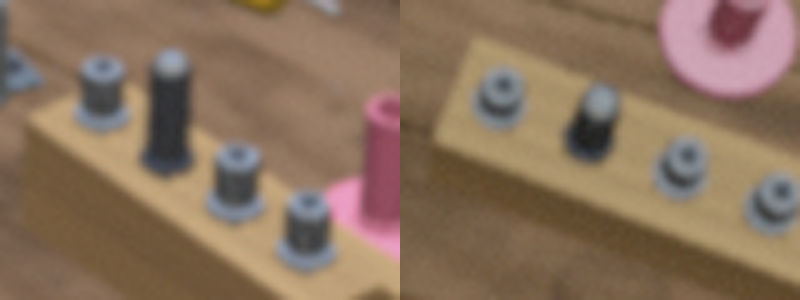

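Crop a shows the four plates with holes (side crop: (118,70), (171,136), (222,197), (264,247)). Crop b shows the bolt heads' sockets (side: (102,66), (238,155), (309,203); drift top (171,62)), matching in the top view.

```bash
python3 - <<'E'
from h import *
import pickle
s,t=pickle.load(open("f0.pkl","rb"))
def px(X,Y,x0,y0): return np.array([x0+(X+.5)/5-.5,y0+(Y+.5)/5-.5])
print("bolts/drift tops")
for n,a,b in [("b1",(102,66),(504,82)),("dr",(171,60),(600,98)),("b2",(238,155),(688,155)),("b3",(309,203),(780,190))]:
    p=px(*a,335,235);q=px(b[0]-400,b[1],340,235); X=tri([s,t],[p,q]); z=66+(56 if n=="dr" else 30)
    print(n,X.round(1),"side@z",at_z(s,p,z).round(1),"top@z",at_z(t,q,z).round(1))
print("plates")
seeds_s=[px(*c,265,180) for c in[(118,70),(171,136),(222,197),(264,247)]]
pl=[]
for d,name,seeds in((s,"s",seeds_s),(t,"t",None)):
    g=cv2.resize(d["img"],None,fx=8,fy=8,interpolation=cv2.INTER_CUBIC)
    hsv=cv2.cvtColor(g,cv2.COLOR_BGR2HSV); lo=hsv[:,:,2]
    x0,x1,y0,y1=(265,345,180,260) if name=="s" else (212,330,165,260)
    m=np.zeros(lo.shape,np.uint8); m[y0*8:y1*8,x0*8:x1*8]=((lo>200)&(hsv[:,:,1]<40))[y0*8:y1*8,x0*8:x1*8]
    cs,h=cv2.findContours(m,cv2.RETR_CCOMP,cv2.CHAIN_APPROX_NONE)
    out=[]
    for i,c in enumerate(cs):
        A=cv2.contourArea(c)
        if h[0][i][3]<0 and A>3000:
            M=cv2.moments(c); ce=np.array([M["m10"],M["m01"]])/M["m00"]/8-.44
            k=h[0][i][2]; best=None
            while k>=0:
                if cv2.contourArea(cs[k])>200:
                    M=cv2.moments(cs[k]); best=np.array([M["m10"],M["m01"]])/M["m00"]/8-.44
                k=h[0][k][0]
            out.append((at_z(d,ce,68),None if best is None else at_z(d,best,68),A))
    out.sort(key=lambda o:o[0][1])
    for o in out: print(name,o[0].round(1),None if o[1] is None else o[1].round(1),int(o[2]))
print("screws top z74")
T=[at_z(t,px(X-400,Y,212,165),74) for X,Y in[(622,97),(728,172),(551,178),(658,254),(768,330)]]
for p in T: print(p.round(1))
print("screws side")
for X,Y in[(193,86),(241,141),(291,202),(95,106),(142,164),(190,226)]: print(at_z(s,px(X,Y,265,180),74).round(1))
for n,d in(("side",s),("top",t)):
  for _ in range(3):
    for k in("tube_mouth","hole_1"):
      print(n,k,[(np.round(r["at"],1).tolist(),round(r["confidence"],2)) for r in models.pinpoint(k,n)])
E
```

```text
bolts/drift tops
b1 [516.8 -89.4  97.7] side@z [517.4 -87.3  96. ] top@z [518.4 -89.9  96. ]
dr [ 513.7 -136.5  125.1] side@z [ 516.8 -133.2  122. ] top@z [ 515.2 -136.7  122. ]
b2 [ 509.2 -185.4   97.5] side@z [ 510.4 -183.9   96. ] top@z [ 510.  -185.7   96. ]
b3 [ 506.2 -232.3   96.3] side@z [ 506.1 -231.9   96. ] top@z [ 506.7 -232.6   96. ]
plates
s [539.6  73.   68. ] [537.8  73.   68. ] 9706
s [558.7 127.7  68. ] [556.6 128.2  68. ] 8659
s [581.4 196.1  68. ] [579.9 197.5  68. ] 7644
s [608.4 276.6  68. ] [607.5 277.6  68. ] 7001
screws top z74
[621.3 225.3  74. ]
[597.5 157.4  74. ]
[565.4 243.7  74. ]
[542.2 175.8  74. ]
[520.  107.9  74. ]
screws side
[620.6 224.2  74. ]
[598.4 158.1  74. ]
[574.   90.5  74. ]
[564.5 244.9  74. ]
[541.7 176.7  74. ]
[518.  109.2  74. ]
side tube_mouth [([615.7, -192.4, 78.5], 0.67), ([454.2, 482.9, -2.3], 0.62), ([442.4, -336.8, 76.1], 0.55)]
side hole_1 [([534.8, 64.1, 68.9], 0.78), ([558.5, 134.0, 65.3], 0.66), ([585.5, 199.3, 70.8], 0.64)]
side tube_mouth [([615.7, -192.4, 78.5], 0.67), ([454.2, 482.9, -2.3], 0.62), ([442.4, -336.8, 76.1
[... 249 characters left out ...]
68.9], 0.78), ([558.5, 134.0, 65.3], 0.66), ([585.5, 199.3, 70.8], 0.64)]
top tube_mouth [([616.6, -187.2, 79.1], 0.89), ([441.9, -332.0, 76.6], 0.84)]
top hole_1 [([557.8, 129.4, 70.5], 0.92), ([582.9, 200.0, 68.2], 0.89), ([603.5, 266.5, 66.7], 0.72), ([534.2, 64.2, 69.2], 0.59)]
top tube_mouth [([616.6, -187.2, 79.1], 0.89), ([441.9, -332.0, 76.6], 0.84)]
top hole_1 [([557.8, 129.4, 70.5], 0.92), ([582.9, 200.0, 68.2], 0.89), ([603.5, 266.5, 66.7], 0.72), ([534.2, 64.2, 69.2], 0.59)]
top tube_mouth [([616.6, -187.2, 79.1], 0.89), ([441.9, -332.0, 76.6], 0.84)]
top hole_1 [([557.8, 129.4, 70.5], 0.92), ([582.9, 200.0, 68.2], 0.89), ([603.5, 266.5, 66.7], 0.72), ([534.2, 64.2, 69.2], 0.59)]
```

```bash
python3 - <<'E'
from h import *
import pickle
s,t=pickle.load(open("f0.pkl","rb"))
u=np.array([.3206,.9472]); C=np.array([570,167])
for d,name,box in((s,"s",(265,345,180,260)),(t,"t",(212,330,165,260))):
  for th in ((170,185,200) if name=="t" else (190,205)):
    x0,x1,y0,y1=box
    g=cv2.resize(cv2.cvtColor(d["img"],cv2.COLOR_BGR2GRAY),None,fx=8,fy=8,interpolation=cv2.INTER_CUBIC)
    m=np.zeros_like(g); m[y0*8:y1*8,x0*8:x1*8]=(g>th)[y0*8:y1*8,x0*8:x1*8]
    m=cv2.morphologyEx(m,cv2.MORPH_OPEN,np.ones((17,17)))
    cs,_=cv2.findContours(m,cv2.RETR_EXTERNAL,cv2.CHAIN_APPROX_NONE)
    for c in sorted(cs,key=lambda c:-c[:,0,0].mean()):
        if 2500<cv2.contourArea(c)<20000:
            p=np.mean(cv2.boxPoints(cv2.minAreaRect(c)),0)/8-.44; M=cv2.moments(c); q=np.array([M["m10"],M["m01"]])/M["m00"]/8-.44
            X=at_z(d,q,68); Y=at_z(d,p,68); r=X[:2]-C
            print(name,th,X[:2].round(1),Y[:2].round(1),"s",(r@u).round(1),"x",(r@[u[1],-u[0]]).round(1),int(cv2.contourArea(c)))
E
```

```text
s 190 [539.1  73.2] [539.4  73.3] s -98.8 x 0.8 8826
s 190 [559.  130.3] [558.3 129.2] s -38.3 x 1.3 6184
s 190 [581.8 198.5] [581.4 197.6] s 33.7 x 1.1 5498
t 170 [538.5  71.4] [538.5  71.5] s -100.7 x 0.8 17666
t 170 [557.3 126.7] [558.  126.6] s -42.2 x 0.9 17223
t 170 [580.7 195.7] [580.8 195.8] s 30.6 x 1.0 16441
t 170 [607.6 275.5] [607.9 275.7] s 114.8 x 0.8 15582
```

```bash
cat >> h.py <<'E'
def frame(q):
    w,x,y,z=q; return R.from_quat([x,y,z,w]).as_matrix()
def st():
    s=telemetry.read_state(); M=frame(s["tcp_rot"])
    print("t",round(s["time_s"],2),"p",s["position"].round(1),"x",M[:,0].round(3),"y",M[:,1].round(3),"z",M[:,2].round(3),"F",s["ft_force"].round(1),"T",s["wrist_torque"].round(2),"w",round(s["grip_width"],3),"g",round(s["grasp_force"],1)); return s,M
E
python3 - <<'E'
import numpy as np
a0=71.68; a1=-18.7; P=np.array([196.5,593.3,256.3]); Q=np.array([516,-135,210])
x0=0
N=8
for k in range(N):
    a=np.radians(a0+(a1-a0)*min(k/6,1))
    y=np.array([np.cos(a),np.sin(a),0]); z=np.array([0,0,-1]); x=np.cross(y,z)
    d=(Q-P)/N; print((np.array([d@x,d@y,d@z])/100).round(3), np.radians(a0-a1)/6/.5 if k<6 else 0)
E
```

```text
[-0.665 -0.739  0.058] 0.5258095259841584
[-0.834 -0.54   0.058] 0.5258095259841584
[-0.946 -0.305  0.058] 0.5258095259841584
[-0.993 -0.049  0.058] 0.5258095259841584
[-0.971  0.211  0.058] 0.5258095259841584
[-0.883  0.456  0.058] 0.5258095259841584
[-0.734  0.67   0.058] 0
[-0.734  0.67   0.058] 0
```

Request:
arm_command --series '[[[1, -0.133, -0.148, 0.012, 0, 0, 0.105], [1, -0.266, -0.296, 0.023, 0, 0, 0.21], [1, -0.4, -0.443, 0.035, 0, 0, 0.315], [1, -0.532, -0.591, 0.046, 0, 0, 0.42], [1, -0.665, -0.739, 0.058, 0, 0, 0.526]]]'

```text
time_s: 2.42
position: [237.1, 500.8, 250.5]
tcp_rot: [0.0, 0.289, 0.957, 0.0]
ft_force: [-0.5, -1.0, -0.5]
grip_width: 1.002
grasp_force: 0.0
```

Request:
arm_command --series '[[[1, -0.167, -0.108, 0.012, 0, 0, 0.105], [1, -0.334, -0.216, 0.023, 0, 0, 0.21], [1, -0.5, -0.324, 0.035, 0, 0, 0.315], [1, -0.667, -0.432, 0.046, 0, 0, 0.42], [1, -0.834, -0.54, 0.058, 0, 0, 0.526]]]'

```text
time_s: 3.05
position: [276.9, 410.1, 244.6]
tcp_rot: [0.0, 0.412, 0.911, 0.0]
ft_force: [0.3, -0.5, -0.8]
grip_width: 1.001
grasp_force: 0.0
```

Request:
arm_command --series '[[[1, -0.19, -0.061, 0.012, 0, 0, 0.105], [1, -0.378, -0.122, 0.023, 0, 0, 0.21], [1, -0.568, -0.183, 0.035, 0, 0, 0.315], [1, -0.757, -0.244, 0.046, 0, 0, 0.42], [1, -0.946, -0.305, 0.058, 0, 0, 0.526]]]'

```text
time_s: 3.68
position: [316.7, 319.0, 238.8]
tcp_rot: [0.0, 0.528, 0.849, 0.0]
ft_force: [0.4, -0.9, 0.5]
grip_width: 1.001
grasp_force: 0.0
```

Request:
arm_command --series '[[[1, -0.2, -0.01, 0.012, 0, 0, 0.105], [1, -0.397, -0.02, 0.023, 0, 0, 0.21], [1, -0.596, -0.03, 0.035, 0, 0, 0.315], [1, -0.794, -0.04, 0.046, 0, 0, 0.42], [1, -0.993, -0.049, 0.058, 0, 0, 0.526]]]'

```text
time_s: 4.3
position: [356.4, 228.0, 233.1]
tcp_rot: [0.0, 0.635, 0.773, 0.0]
ft_force: [-0.3, 0.6, 0.1]
grip_width: 0.998
grasp_force: 0.0
```

Request:
arm_command --series '[[[1, -0.194, 0.042, 0.012, 0, 0, 0.105], [1, -0.388, 0.084, 0.023, 0, 0, 0.21], [1, -0.583, 0.127, 0.035, 0, 0, 0.315], [1, -0.777, 0.169, 0.046, 0, 0, 0.42], [1, -0.971, 0.211, 0.058, 0, 0, 0.526]]]'

```text
time_s: 4.92
position: [396.1, 137.0, 227.3]
tcp_rot: [0.0, 0.731, 0.683, 0.0]
ft_force: [0.4, 0.2, 0.3]
grip_width: 1.0
grasp_force: 0.0
```

Request:
arm_command --series '[[[1, -0.177, 0.091, 0.012, 0, 0, 0.105], [1, -0.353, 0.182, 0.023, 0, 0, 0.21], [1, -0.53, 0.274, 0.035, 0, 0, 0.315], [1, -0.706, 0.365, 0.046, 0, 0, 0.42], [1, -0.883, 0.456, 0.058, 0, 0, 0.526]]]'

```text
time_s: 5.55
position: [435.9, 45.9, 221.5]
tcp_rot: [0.0, 0.814, 0.581, 0.0]
ft_force: [0.3, -0.1, 0.3]
grip_width: 0.997
grasp_force: 0.0
```

Request:
arm_command --series '[[[1, -0.2, 0.18, 0.012, 0, 0, 0], [1, -0.4, 0.36, 0.023, 0, 0, 0], [1, -0.6, 0.54, 0.035, 0, 0, 0], [1, -0.734, 0.67, 0.058, 0, 0, 0], [1, -0.734, 0.67, 0.058, 0, 0, 0]]]'

```text
time_s: 6.18
position: [475.8, -44.9, 215.5]
tcp_rot: [-0.0, 0.814, 0.581, -0.0]
ft_force: [-0.1, 0.3, 0.0]
grip_width: 1.003
grasp_force: 0.0
```

Request:
arm_command --series '[[[1, -0.2, 0.18, 0.012, 0, 0, 0], [1, -0.4, 0.36, 0.023, 0, 0, 0], [1, -0.6, 0.54, 0.035, 0, 0, 0], [1, -0.734, 0.67, 0.058, 0, 0, 0], [1, -0.734, 0.67, 0.058, 0, 0, 0]]]'

```text
time_s: 6.8
position: [515.6, -135.1, 209.6]
tcp_rot: [-0.0, 0.813, 0.582, -0.0]
ft_force: [-0.2, -0.3, 0.1]
grip_width: 1.0
grasp_force: 0.0
```

```bash
python3 - <<'E'
from h import *
st()
E
```

```text
t 6.8 p [ 515.6 -135.1  209.6] x [0.322 0.947 0.   ] y [ 0.947 -0.322 -0.001] z [-0.001  0.001 -1.   ] F [-0.2 -0.3  0.1] T [-0.02  0.02 -0.  ] w 1.0 g 0.0
```

Request:
arm_command --series '[[[0.7, 0, 0, 0.2, 0, 0, 0], [0.7, 0, 0, 0.4, 0, 0, 0], [0.7, 0, 0, 0.55, 0, 0, 0], [0.7, 0, 0, 0.7, 0, 0, 0], [0.7, 0, 0, 0.8, 0, 0, 0]]]'

```text
time_s: 7.42
position: [515.3, -134.5, 129.0]
tcp_rot: [-0.0, 0.813, 0.583, -0.0]
ft_force: [0.3, 0.7, 0.4]
grip_width: 0.698
grasp_force: 0.0
```

Request:
arm_command --series '[[[0.6, 0, 0, 0.15, 0, 0, 0], [0.6, 0, 0, 0.306, 0, 0, 0], [0.2, 0, 0, 0.306, 0, 0, 0], [0, 0, 0, 0.306, 0, 0, 0], [0, 0, 0, 0.306, 0, 0, 0]]]' --squeeze 110

```text
time_s: 8.05
position: [515.8, -135.0, 99.6]
tcp_rot: [0.0, 0.813, 0.583, 0.0]
ft_force: [0.0, -0.1, -2.0]
grip_width: 0.207
grasp_force: 107.3
```

Request:
arm_command --series '[[[0, 0, 0, 0, 0, 0, 0], [0, 0, 0, 0, 0, 0, 0], [0, 0, 0, 0, 0, 0, 0], [0, 0, 0, 0, 0, 0, 0], [0, 0, 0, 0, 0, 0, 0]]]'

```text
time_s: 8.68
position: [515.6, -135.0, 99.3]
tcp_rot: [-0.0, 0.813, 0.583, -0.0]
ft_force: [0.7, 0.4, -2.0]
grip_width: 0.209
grasp_force: 107.3
```

Request:
arm_command --series '[[[0, 0, 0, -0.2, 0, 0, 0], [0, 0, 0, -0.4, 0, 0, 0], [0, 0, 0, -0.6, 0, 0, 0], [0, 0, 0, -0.8, 0, 0, 0], [0, 0, 0, -1, 0, 0, 0]]]'

```text
time_s: 9.3
position: [515.4, -134.9, 199.8]
tcp_rot: [-0.0, 0.813, 0.583, -0.0]
ft_force: [0.5, 1.1, -2.1]
grip_width: 0.208
grasp_force: 107.4
```

```bash
python3 - <<'E'
from h import *
st()
s=grab("side");t=grab("top")
for n in("side","top"):
    print(n,[(np.round(r["at"],1).tolist(),round(r["confidence"],2)) for r in models.pinpoint("drift",n)])
P=telemetry.read_state()["position"]
out=[]
for d in(s,t):
    u,v=proj(d,P-[0,0,60]).astype(int); out.append(crop(d,u-40,v-40,80,80,5)); print(u-40,v-40)
cv2.imwrite("pics/c.png",np.hstack(out))
E
```

```text
t 9.3 p [ 515.4 -134.9  199.8] x [ 0.321  0.947 -0.   ] y [ 0.947 -0.321 -0.   ] z [-0.  0. -1.] F [ 0.5  1.1 -2.1] T [-0.02  0.02 -0.04] w 0.208 g 107.4
side [([382.4, 168.4, -3.1], 0.62), ([518.6, -140.8, 166.4], 0.57)]
top []
329 200
339 211
```

View pics/c.png

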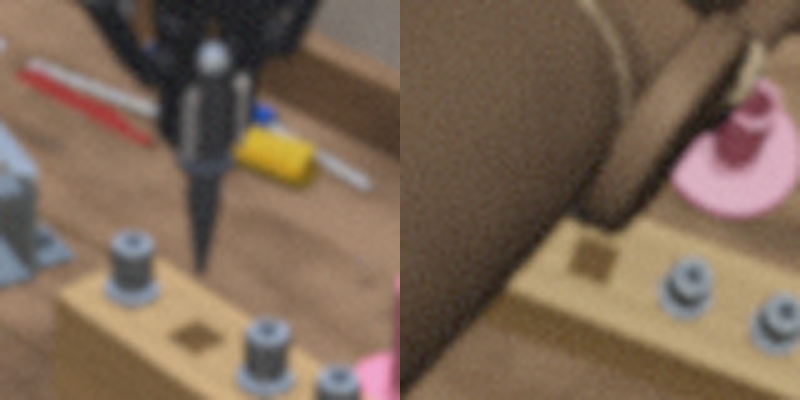

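Side crop: the drift hangs vertical in the jaws, handle top at crop (211,52), tip at (203,275). The top camera is blocked by the arm.

```bash
python3 - <<'E'
from h import *
import pickle
s,t=pickle.load(open("f0.pkl","rb"))
px=lambda X,Y:np.array([329+(X+.5)/5-.5,200+(Y+.5)/5-.5])
print(at_z(s,px(203,275),104.8),at_z(s,px(211,50),222.8), cam(s)[0][:,0])
for P in((515.4,-134.9,104.8),(515.4,-134.9,222.8)): print((proj(s,P)-[329,200]+.5)*5-.5)
E
```

```text
[ 511.79461956 -140.20287536  104.8       ] [ 518.46801975 -133.11928439  222.8       ] [ 0.74035743 -0.67211608 -0.01143912]
[200.18032331 267.52495508]
[209.18875907  53.74256849]
```

Request:
arm_command --series '[[[0, 0.2, -0.045, 0, 0, 0, 0], [0, 0.4, -0.09, 0, 0, 0, 0], [0, 0.6, -0.135, 0, 0, 0, 0], [0, 0.8, -0.18, 0, 0, 0, 0], [0, 1, -0.223, 0, 0, 0, 0]]]'

```text
time_s: 10.12
position: [525.5, -32.3, 197.5]
tcp_rot: [-0.001, 0.813, 0.583, -0.001]
ft_force: [1.0, 0.1, -1.8]
grip_width: 0.208
grasp_force: 107.5
```

Request:
arm_command --series '[[[0, 0.25, -0.055, 0, 0, 0, 0], [0, 0.5, -0.11, 0, 0, 0, 0], [0, 0.75, -0.165, 0.1, 0, 0, 0], [0, 1, -0.223, 0.2, 0, 0, 0], [0, 1, -0.223, 0.25, 0, 0, 0]]]'

```text
time_s: 10.75
position: [536.2, 70.1, 172.1]
tcp_rot: [-0.001, 0.812, 0.584, -0.001]
ft_force: [-0.4, -0.3, -1.6]
grip_width: 0.211
grasp_force: 107.5
```

```bash
python3 - <<'E'
from h import *
S,M=st()
s=grab("side",2);t=grab("top",2)
P=S["position"]; out=[]
for d in(s,t):
    u,v=proj(d,P-[0,0,100]).astype(int); out.append(crop(d,u-25,v-30,50,50,8)); print(u-25,v-30)
cv2.imwrite("pics/d.png",np.hstack(out))
E
```

```text
t 10.75 p [536.2  70.1 172.1] x [ 0.319  0.948 -0.001] y [ 0.948 -0.319 -0.003] z [-0.004 -0.    -1.   ] F [-0.4 -0.3 -1.6] T [-0.03 -0.05 -0.07] w 0.211 g 107.5
292 198
276 199
```

View pics/d.png

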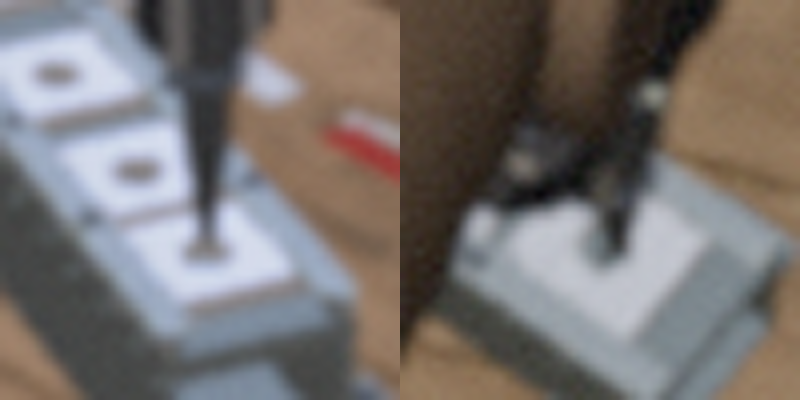

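Side: tip at crop (206,237), right over plate 1's hole (206,249). Top: tip at (617,250), hole centre around (603,246).

```bash
python3 - <<'E'
from h import *
import pickle
s,t=pickle.load(open("f0.pkl","rb"))
f=lambda d,X,Y,o,z:at_z(d,np.array([o[0]+(X+.5)/8-.5,o[1]+(Y+.5)/8-.5]),z).round(1)
print("side tip",f(s,206,238,(292,198),77),"hole",f(s,206,249,(292,198),68))
print("top tip",f(t,217,250,(276,199),77),"hole",f(t,203,246,(276,199),68))
for d,o in((s,(292,198)),(t,(276,199))): print(((proj(d,(536.2,70.1,77))-o)+.5)*8-.5)
E
```

```text
side tip [534.8  69.3  77. ] hole [539.8  75.   68. ]
top tip [534.8  65.9  77. ] hole [538.1  72.   68. ]
[207.53402374 235.48672663]
[205.97282621 242.23591668]
```

Request:
arm_command --series '[[[0, 0.017, 0.008, 0, 0, 0, 0], [0, 0.034, 0.015, 0, 0, 0, 0], [0, 0.034, 0.015, 0, 0, 0, 0], [0, 0.034, 0.015, 0.03, 0, 0, 0], [0, 0.034, 0.015, 0.06, 0, 0, 0]]]'

```text
time_s: 11.58
position: [540.0, 71.5, 168.1]
tcp_rot: [-0.0, 0.813, 0.583, -0.0]
ft_force: [0.1, -0.4, -1.3]
grip_width: 0.206
grasp_force: 107.5
```

Request:
arm_command --series '[[[0, 0, 0, 0.02, 0, 0, 0], [0, 0, 0, 0.04, 0, 0, 0], [0, 0, 0, 0.06, 0, 0, 0], [0, 0, 0, 0.08, 0, 0, 0], [0, 0, 0, 0.08, 0, 0, 0]]]'

```text
time_s: 12.2
position: [539.9, 71.5, 160.1]
tcp_rot: [-0.0, 0.813, 0.583, -0.0]
ft_force: [-0.6, 0.3, -1.5]
grip_width: 0.21
grasp_force: 107.5
```

Request:
arm_command --series '[[[0, 0, 0, 0.02, 0, 0, 0], [0, 0, 0, 0.04, 0, 0, 0], [0, 0, 0, 0.06, 0, 0, 0], [0, 0, 0, 0.08, 0, 0, 0], [0, 0, 0, 0.08, 0, 0, 0]]]'

```text
time_s: 12.82
position: [539.9, 71.5, 152.0]
tcp_rot: [-0.0, 0.813, 0.583, -0.0]
ft_force: [0.1, 0.3, -2.2]
grip_width: 0.211
grasp_force: 107.5
```

Request:
arm_command --series '[[[0, 0, 0, 0.02, 0, 0, 0], [0, 0, 0, 0.04, 0, 0, 0], [0, 0, 0, 0.06, 0, 0, 0], [0, 0, 0, 0.08, 0, 0, 0], [0, 0, 0, 0.08, 0, 0, 0]]]'

```text
time_s: 13.45
position: [539.9, 71.5, 144.0]
tcp_rot: [-0.0, 0.813, 0.583, -0.0]
ft_force: [-0.0, 0.6, -1.4]
grip_width: 0.208
grasp_force: 107.5
```

Request:
arm_command --series '[[[0, 0, 0, 0.02, 0, 0, 0], [0, 0, 0, 0.04, 0, 0, 0], [0, 0, 0, 0.06, 0, 0, 0], [0, 0, 0, 0.08, 0, 0, 0], [0, 0, 0, 0.08, 0, 0, 0]]]'

```text
time_s: 14.08
position: [539.9, 71.5, 136.6]
tcp_rot: [-0.0, 0.813, 0.583, -0.0]
ft_force: [-1.4, -0.2, 2.9]
grip_width: 0.208
grasp_force: 107.4
```

Request:
arm_command --series '[[[0, -0.003, 0, 0.02, 0, 0, 0], [0, -0.006, 0, 0.04, 0, 0, 0], [0, -0.009, 0, 0.06, 0, 0, 0], [0, -0.012, 0, 0.08, 0, 0, 0], [0, -0.012, 0, 0.08, 0, 0, 0]]]'

```text
time_s: 14.7
position: [539.4, 70.6, 129.3]
tcp_rot: [-0.0, 0.813, 0.583, -0.0]
ft_force: [-4.5, 0.7, 6.2]
grip_width: 0.208
grasp_force: 107.9
```

Request:
arm_command --series '[[[0, -0.003, 0, 0.02, 0, 0, 0], [0, -0.006, 0, 0.04, 0, 0, 0], [0, -0.009, 0, 0.06, 0, 0, 0], [0, -0.012, 0, 0.08, 0, 0, 0], [0, -0.012, 0, 0.08, 0, 0, 0]]]'

```text
time_s: 15.32
position: [538.6, 69.5, 120.9]
tcp_rot: [-0.001, 0.813, 0.583, -0.001]
ft_force: [-5.2, 0.3, 6.1]
grip_width: 0.207
grasp_force: 107.9
```

```bash
python3 - <<'E'
from h import *
st()
E
```

```text
t 15.32 p [538.6  69.5 120.9] x [ 0.321  0.947 -0.   ] y [ 0.947 -0.321 -0.002] z [-0.002  0.    -1.   ] F [-5.2  0.3  6.1] T [0.01 0.8  0.01] w 0.207 g 107.9
```

Request:
arm_command --series '[[[0, -0.002, -0.01, 0.02, 0, 0, 0], [0, -0.004, -0.01, 0.04, 0, 0, 0], [0, -0.006, -0.01, 0.06, 0, 0, 0], [0, -0.008, -0.01, 0.08, 0, 0, 0], [0, -0.008, -0.01, 0.08, 0, 0, 0]]]'

```text
time_s: 15.95
position: [537.9, 68.6, 112.8]
tcp_rot: [-0.0, 0.813, 0.583, -0.0]
ft_force: [-2.6, -0.4, 5.5]
grip_width: 0.21
grasp_force: 107.8
```

Request:
arm_command --series '[[[0, 0, 0, 0.02, 0, 0, 0], [0, 0, 0, 0.04, 0, 0, 0], [0, 0, 0, 0.06, 0, 0, 0], [0, 0, 0, 0.08, 0, 0, 0], [0, 0, 0, 0.08, 0, 0, 0]]]'

```text
time_s: 16.58
position: [537.8, 68.5, 104.6]
tcp_rot: [-0.0, 0.813, 0.583, -0.001]
ft_force: [-4.3, -0.5, 4.7]
grip_width: 0.209
grasp_force: 107.8
```

```bash
python3 - <<'E'
from h import *
st()
E
```

```text
t 16.57 p [537.8  68.5 104.6] x [ 0.321  0.947 -0.001] y [ 0.947 -0.321 -0.001] z [-0.001 -0.001 -1.   ] F [-4.3 -0.5  4.7] T [-0.29  0.67  0.02] w 0.209 g 107.8
```

Request:
arm_command --series '[[[0, 0, -0.005, 0.015, 0, 0, 0], [0, 0, -0.01, 0.03, 0, 0, 0], [0, 0, -0.01, 0.04, 0, 0, 0], [0, 0, -0.01, 0.045, 0, 0, 0], [0, 0, -0.01, 0.045, 0, 0, 0]]]'

```text
time_s: 17.2
position: [537.7, 68.5, 101.7]
tcp_rot: [0.001, 0.813, 0.583, -0.0]
ft_force: [-4.8, -2.4, 13.4]
grip_width: 0.21
grasp_force: 107.8
```

```bash
python3 - <<'E'
from h import *
st()
E
```

```text
t 17.2 p [537.7  68.5 101.7] x [ 0.321  0.947 -0.001] y [ 0.947 -0.321  0.001] z [ 0.    -0.001 -1.   ] F [-4.8 -2.4 13.4] T [-0.56  0.99 -0.02] w 0.21 g 107.8
```

Request:
arm_command --series '[[[0.5, 0, 0, 0, 0, 0, 0], [0.5, 0, 0, 0, 0, 0, 0], [0.5, 0, 0, -0.02, 0, 0, 0], [0.5, 0, 0, -0.02, 0, 0, 0], [0.5, 0, 0, -0.02, 0, 0, 0]]]'

```text
time_s: 17.82
position: [537.2, 69.2, 101.7]
tcp_rot: [-0.0, 0.813, 0.583, 0.0]
ft_force: [-0.8, -0.4, -0.2]
grip_width: 0.498
grasp_force: 0.0
```

Request:
arm_command --series '[[[0.5, 0, 0, 0, 0, 0, -0.2], [0.5, 0, 0, 0, 0, 0, -0.4], [0.5, 0, 0, 0, 0, 0, -0.6], [0.5, 0, 0, 0, 0, 0, -0.785], [0.5, 0, 0, 0, 0, 0, -0.785]]]'

```text
time_s: 18.45
position: [537.2, 69.1, 101.7]
tcp_rot: [-0.0, 0.684, 0.73, -0.0]
ft_force: [-0.2, 0.2, -0.2]
grip_width: 0.502
grasp_force: 0.0
```

Request:
arm_command --series '[[[0.5, 0, 0, 0, 0, 0, -0.2], [0.5, 0, 0, 0, 0, 0, -0.4], [0.5, 0, 0, 0, 0, 0, -0.6], [0.5, 0, 0, 0, 0, 0, -0.785], [0.5, 0, 0, 0, 0, 0, -0.785]]]'

```text
time_s: 19.08
position: [537.2, 69.1, 101.7]
tcp_rot: [-0.0, 0.529, 0.849, -0.0]
ft_force: [-0.1, 0.1, -0.1]
grip_width: 0.501
grasp_force: 0.0
```

Request:
arm_command --series '[[[0.5, 0, 0, 0, 0, 0, -0.2], [0.5, 0, 0, 0, 0, 0, -0.4], [0.5, 0, 0, 0, 0, 0, -0.6], [0.5, 0, 0, 0, 0, 0, -0.785], [0.5, 0, 0, 0, 0, 0, -0.785]]]'

```text
time_s: 19.7
position: [537.2, 69.1, 101.8]
tcp_rot: [0.0, 0.354, 0.935, -0.0]
ft_force: [0.1, 0.6, 0.3]
grip_width: 0.501
grasp_force: 0.0
```

Request:
arm_command --series '[[[0.5, 0, 0, 0, 0, 0, -0.2], [0.5, 0, 0, 0, 0, 0, -0.4], [0.5, 0, 0, 0, 0, 0, -0.6], [0.5, 0, 0, 0, 0, 0, -0.785], [0.5, 0, 0, 0, 0, 0, -0.785]]]'

```text
time_s: 20.32
position: [537.2, 69.1, 101.8]
tcp_rot: [0.0, 0.165, 0.986, 0.0]
ft_force: [-0.1, -0.4, -0.2]
grip_width: 0.504
grasp_force: 0.0
```

Request:
arm_command --series '[[[0.1, 0, 0, 0, 0, 0, 0], [0, 0, 0, 0, 0, 0, 0], [0, 0, 0, 0, 0, 0, 0], [0, 0, 0, 0, 0, 0, 0], [0, 0, 0, 0, 0, 0, 0]]]' --squeeze 25

```text
time_s: 20.95
position: [536.6, 67.6, 102.0]
tcp_rot: [-0.001, 0.163, 0.987, -0.002]
ft_force: [-1.2, -4.9, 2.7]
grip_width: 0.23
grasp_force: 24.4
```

```bash
python3 - <<'E'
from h import *
st()
E
```

```text
t 20.95 p [536.6  67.6 102. ] x [-0.947  0.322  0.001] y [ 0.322  0.947 -0.003] z [-0.002 -0.003 -1.   ] F [-1.2 -4.9  2.7] T [-0.89  0.35 -0.01] w 0.23 g 24.4
```

Request:
arm_command --series '[[[0, 0, -0.01, 0, 0, 0, 0], [0, 0, -0.02, 0, 0, 0, 0], [0, 0, -0.03, 0, 0, 0, 0], [0, 0, -0.03, 0, 0, 0, 0], [0, 0, -0.03, 0, 0, 0, 0]]]'

```text
time_s: 21.58
position: [536.5, 67.0, 102.0]
tcp_rot: [0.0, 0.163, 0.987, 0.001]
ft_force: [-1.3, 2.6, 3.2]
grip_width: 0.227
grasp_force: 24.3
```

```bash
python3 - <<'E'
from h import *
st()
E
```

```text
t 21.57 p [536.5  67.  102. ] x [-0.947  0.322 -0.   ] y [0.322 0.947 0.001] z [ 0.001  0.001 -1.   ] F [-1.3  2.6  3.2] T [ 0.55  0.11 -0.01] w 0.227 g 24.3
```

Request:
arm_command --series '[[[0, 0, 0.005, 0, 0, 0, 0], [0, 0, 0.01, 0, 0, 0, 0], [0, 0, 0.01, 0, 0, 0, 0], [0, 0, 0.01, 0, 0, 0, 0], [0, 0, 0.01, 0, 0, 0, 0]]]' --squeeze 110

```text
time_s: 22.2
position: [536.5, 67.1, 102.2]
tcp_rot: [-0.0, 0.163, 0.987, -0.0]
ft_force: [-2.4, 1.2, 5.0]
grip_width: 0.211
grasp_force: 107.1
```

Request:
arm_command --series '[[[0, 0, 0, -0.1, 0, 0, 0], [0, 0, 0, -0.3, 0, 0, 0], [0, 0, 0, -0.5, 0, 0, 0], [0, 0, 0, -0.7, 0, 0, 0], [0, 0, 0, -0.8, 0, 0, 0]]]'

```text
time_s: 22.82
position: [536.8, 67.0, 182.8]
tcp_rot: [0.001, 0.163, 0.987, -0.0]
ft_force: [-0.1, 0.0, -2.3]
grip_width: 0.207
grasp_force: 107.5
```

```bash
python3 - <<'E'
from h import *
st()
s=grab("side",2)
cv2.imwrite("pics/e.png",crop(s,265,180,80,80,7))
E
```

```text
t 22.82 p [536.8  67.  182.8] x [-0.947  0.322 -0.001] y [ 0.322  0.947 -0.   ] z [ 0.001 -0.001 -1.   ] F [-0.1  0.  -2.3] T [-0.03  0.   -0.02] w 0.207 g 107.5
```

View pics/e.png

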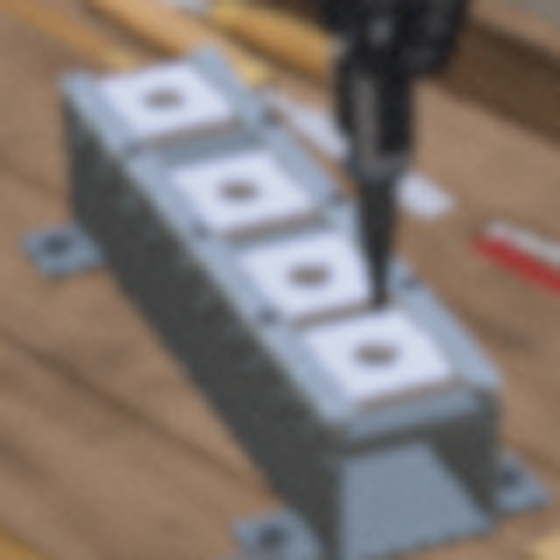

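Plate 1 has moved into line (hole at crop (378,353), uniformly dark), and the drift hangs above it with its tip at (380,303). Next is plate 2.

Request:
arm_command --series '[[[0, 0, 0.2, 0, 0, 0, 0], [0, 0, 0.4, 0, 0, 0, 0], [0, 0, 0.6, 0, 0, 0, 0], [0, 0, 0.688, 0, 0, 0, 0], [0, 0, 0.688, 0, 0, 0, 0]]]'

```text
time_s: 23.55
position: [558.7, 133.3, 181.5]
tcp_rot: [-0.0, 0.162, 0.987, -0.0]
ft_force: [-0.5, -0.9, -2.6]
grip_width: 0.209
grasp_force: 107.7
```

Request:
arm_command --series '[[[0, 0, 0, 0.08, 0, 0, 0], [0, 0, 0, 0.16, 0, 0, 0], [0, 0, 0, 0.21, 0, 0, 0], [0, 0, 0, 0.24, 0, 0, 0], [0, 0, 0, 0.26, 0, 0, 0]]]'

```text
time_s: 24.18
position: [558.7, 132.2, 155.5]
tcp_rot: [-0.0, 0.163, 0.987, -0.0]
ft_force: [-0.6, 0.2, -1.1]
grip_width: 0.21
grasp_force: 107.7
```

Request:
arm_command --series '[[[0, 0, 0, 0.03, 0, 0, 0], [0, 0, 0, 0.06, 0, 0, 0], [0, 0, 0, 0.09, 0, 0, 0], [0, 0, 0, 0.12, 0, 0, 0], [0, 0, 0, 0.12, 0, 0, 0]]]'

```text
time_s: 24.8
position: [558.4, 132.2, 143.4]
tcp_rot: [-0.0, 0.163, 0.987, -0.0]
ft_force: [0.2, -0.7, -2.7]
grip_width: 0.21
grasp_force: 107.7
```

Request:
arm_command --series '[[[0, 0, 0, 0.02, 0, 0, 0], [0, 0, 0, 0.04, 0, 0, 0], [0, 0, 0, 0.06, 0, 0, 0], [0, 0, 0.003, 0.08, 0, 0, 0], [0, 0, 0.003, 0.08, 0, 0, 0]]]'

```text
time_s: 25.42
position: [558.6, 131.9, 135.6]
tcp_rot: [-0.0, 0.163, 0.987, -0.001]
ft_force: [-1.6, -4.6, 1.1]
grip_width: 0.203
grasp_force: 108.1
```

Request:
arm_command --series '[[[0, 0, 0.003, 0.02, 0, 0, 0], [0, 0, 0.006, 0.04, 0, 0, 0], [0, 0, 0.009, 0.06, 0, 0, 0], [0, 0, 0.012, 0.08, 0, 0, 0], [0, 0, 0.012, 0.08, 0, 0, 0]]]'

```text
time_s: 26.05
position: [558.9, 133.2, 127.7]
tcp_rot: [-0.0, 0.163, 0.987, -0.001]
ft_force: [-1.3, -4.5, 0.9]
grip_width: 0.21
grasp_force: 108.3
```

Request:
arm_command --series '[[[0, 0, 0.003, 0.02, 0, 0, 0], [0, 0, 0.006, 0.04, 0, 0, 0], [0, 0, 0.009, 0.06, 0, 0, 0], [0, 0, 0.012, 0.08, 0, 0, 0], [0, 0, 0.012, 0.08, 0, 0, 0]]]'

```text
time_s: 26.68
position: [559.2, 134.5, 119.4]
tcp_rot: [-0.0, 0.163, 0.987, -0.0]
ft_force: [-0.8, -4.8, -0.2]
grip_width: 0.206
grasp_force: 108.3
```

```bash
python3 - <<'E'
from h import *
st()
E
```

```text
t 26.68 p [559.2 134.5 119.4] x [-0.947  0.322  0.001] y [ 0.322  0.947 -0.001] z [-0.001 -0.001 -1.   ] F [-0.8 -4.8 -0.2] T [-1.02  0.28  0.02] w 0.206 g 108.3
```

Request:
arm_command --series '[[[0, 0, 0.003, 0.02, 0, 0, 0], [0, 0, 0.006, 0.04, 0, 0, 0], [0, 0, 0.008, 0.06, 0, 0, 0], [0, 0, 0.008, 0.08, 0, 0, 0], [0, 0, 0.008, 0.08, 0, 0, 0]]]'

```text
time_s: 27.3
position: [559.6, 135.5, 111.5]
tcp_rot: [-0.0, 0.163, 0.987, -0.0]
ft_force: [-1.4, -4.5, -0.7]
grip_width: 0.206
grasp_force: 108.3
```

Request:
arm_command --series '[[[0, 0, 0, 0.03, 0, 0, 0], [0, 0, 0, 0.06, 0, 0, 0], [0, 0, 0, 0.085, 0, 0, 0], [0, 0, 0, 0.1, 0, 0, 0], [0, 0, 0, 0.105, 0, 0, 0]]]'

```text
time_s: 27.92
position: [559.7, 135.5, 102.2]
tcp_rot: [-0.0, 0.163, 0.987, -0.0]
ft_force: [-4.4, -6.3, 8.7]
grip_width: 0.208
grasp_force: 108.4
```

```bash
python3 - <<'E'
from h import *
st()
E
```

```text
t 27.93 p [559.7 135.5 102.2] x [-0.947  0.322  0.001] y [ 0.322  0.947 -0.001] z [-0.001 -0.    -1.   ] F [-4.4 -6.3  8.7] T [-0.99  0.81  0.03] w 0.208 g 108.4
```

Request:
arm_command --series '[[[0, 0, 0, -0.1, 0, 0, 0], [0, 0, 0, -0.3, 0, 0, 0], [0, 0, 0, -0.5, 0, 0, 0], [0, 0, 0, -0.7, 0, 0, 0], [0, 0, 0, -0.8, 0, 0, 0]]]'

```text
time_s: 28.55
position: [561.4, 137.1, 184.3]
tcp_rot: [0.002, 0.163, 0.987, 0.002]
ft_force: [-0.6, -0.1, -3.2]
grip_width: 0.207
grasp_force: 108.2
```

Request:
arm_command --series '[[[0, 0, 0.2, 0, 0, 0, 0], [0, 0, 0.4, 0, 0, 0, 0], [0, 0, 0.6, 0, 0, 0, 0], [0, 0, 0.687, 0, 0, 0, 0], [0, 0, 0.687, 0, 0, 0, 0]]]'

```text
time_s: 29.18
position: [581.8, 201.6, 180.6]
tcp_rot: [-0.0, 0.162, 0.987, -0.0]
ft_force: [-0.3, -1.0, -2.0]
grip_width: 0.207
grasp_force: 108.1
```

Request:
arm_command --series '[[[0, 0, 0, 0.08, 0, 0, 0], [0, 0, 0, 0.16, 0, 0, 0], [0, 0, 0, 0.21, 0, 0, 0], [0, 0, 0, 0.24, 0, 0, 0], [0, 0, 0, 0.26, 0, 0, 0]]]'

```text
time_s: 29.8
position: [582.0, 200.6, 155.1]
tcp_rot: [-0.0, 0.163, 0.987, -0.0]
ft_force: [0.1, 0.1, -1.9]
grip_width: 0.206
grasp_force: 108.1
```

Request:
arm_command --series '[[[0, 0, 0, 0.03, 0, 0, 0], [0, 0, 0, 0.06, 0, 0, 0], [0, 0, 0, 0.09, 0, 0, 0], [0, 0, 0, 0.12, 0, 0, 0], [0, 0, 0, 0.12, 0, 0, 0]]]'

```text
time_s: 30.42
position: [581.7, 200.6, 142.9]
tcp_rot: [-0.0, 0.163, 0.987, -0.0]
ft_force: [-0.6, 0.1, -2.2]
grip_width: 0.211
grasp_force: 108.1
```

Request:
arm_command --series '[[[0, 0, 0, 0.02, 0, 0, 0], [0, 0, 0, 0.04, 0, 0, 0], [0, 0, 0, 0.06, 0, 0, 0], [0, 0, 0.003, 0.08, 0, 0, 0], [0, 0, 0.003, 0.08, 0, 0, 0]]]'

```text
time_s: 31.05
position: [581.7, 200.2, 135.1]
tcp_rot: [-0.0, 0.163, 0.987, -0.001]
ft_force: [-1.4, -4.3, -0.9]
grip_width: 0.206
grasp_force: 108.1
```

```bash
python3 - <<'E'
from h import *
st()
E
```

```text
t 31.05 p [581.7 200.2 135.1] x [-0.947  0.322  0.   ] y [ 0.322  0.947 -0.002] z [-0.001 -0.002 -1.   ] F [-1.4 -4.3 -0.9] T [-0.98  0.25  0.03] w 0.206 g 108.1
```

Request:
arm_command --series '[[[0, 0, 0.003, 0.02, 0, 0, 0], [0, 0, 0.006, 0.04, 0, 0, 0], [0, 0, 0.009, 0.06, 0, 0, 0], [0, 0, 0.012, 0.08, 0, 0, 0], [0, 0, 0.012, 0.08, 0, 0, 0]]]'

```text
time_s: 31.68
position: [582.1, 201.6, 127.2]
tcp_rot: [-0.0, 0.163, 0.987, -0.001]
ft_force: [-1.3, -5.0, 1.0]
grip_width: 0.207
grasp_force: 108.2
```

Request:
arm_command --series '[[[0, 0, 0.003, 0.02, 0, 0, 0], [0, 0, 0.006, 0.04, 0, 0, 0], [0, 0, 0.009, 0.06, 0, 0, 0], [0, 0, 0.012, 0.08, 0, 0, 0], [0, 0, 0.012, 0.08, 0, 0, 0]]]'

```text
time_s: 32.3
position: [582.4, 202.8, 118.9]
tcp_rot: [-0.0, 0.163, 0.987, -0.0]
ft_force: [-1.4, -4.8, -0.1]
grip_width: 0.205
grasp_force: 108.2
```

Request:
arm_command --series '[[[0, 0.003, 0.003, 0.02, 0, 0, 0], [0, 0.005, 0.005, 0.04, 0, 0, 0], [0, 0.005, 0.005, 0.06, 0, 0, 0], [0, 0.005, 0.005, 0.08, 0, 0, 0], [0, 0.005, 0.005, 0.08, 0, 0, 0]]]'

```text
time_s: 32.92
position: [582.6, 203.7, 111.1]
tcp_rot: [0.0, 0.163, 0.987, -0.0]
ft_force: [-0.6, -5.3, -0.6]
grip_width: 0.206
grasp_force: 108.2
```

Request:
arm_command --series '[[[0, 0, 0, 0.03, 0, 0, 0], [0, 0, 0, 0.06, 0, 0, 0], [0, 0, 0, 0.085, 0, 0, 0], [0, 0, 0, 0.1, 0, 0, 0], [0, 0, 0, 0.105, 0, 0, 0]]]'

```text
time_s: 33.55
position: [582.7, 203.7, 102.2]
tcp_rot: [-0.0, 0.163, 0.987, -0.0]
ft_force: [-4.1, -6.3, 9.2]
grip_width: 0.207
grasp_force: 108.4
```

```bash
python3 - <<'E'
from h import *
st()
E
```

```text
t 33.55 p [582.7 203.7 102.2] x [-0.947  0.322  0.   ] y [ 0.322  0.947 -0.001] z [-0. -0. -1.] F [-4.1 -6.3  9.2] T [-1.09  0.73  0.01] w 0.207 g 108.4
```

```bash
python3 - <<'E'
from h import *
import pickle
s,t=pickle.load(open("f0.pkl","rb"))
a=at_z(s,(329+197.5/5-.5,200+337.5/5-.5),66);b=at_z(t,(339+192.5/5-.5,211+258.5/5-.5),66);print(a.round(1),b.round(1))
T=np.array([510,-136,170]);P=np.array([582.7,203.7,182])
M=np.array([[-.947,.322,0],[.322,.947,0],[0,0,-1]]); print(M@(T-P))
E
```

```text
[ 513.3 -136.7   66. ] [ 514. -137.   66.]
[ -40.5365 -345.1053   12.    ]
```

Request:
arm_command --series '[[[0, 0, 0, -0.1, 0, 0, 0], [0, 0, 0, -0.3, 0, 0, 0], [0, 0, 0, -0.55, 0, 0, 0], [0, 0, 0, -0.8, 0, 0, 0], [0, 0, 0, -1, 0, 0, 0]]]'

```text
time_s: 34.17
position: [583.3, 205.5, 203.7]
tcp_rot: [0.001, 0.163, 0.987, 0.002]
ft_force: [0.3, 0.3, -2.0]
grip_width: 0.206
grasp_force: 108.1
```

Request:
arm_command --series '[[[0, -0.022, -0.17, -0.02, 0, 0, 0], [0, -0.044, -0.34, -0.04, 0, 0, 0], [0, -0.067, -0.51, -0.06, 0, 0, 0], [0, -0.09, -0.69, -0.08, 0, 0, 0], [0, -0.112, -0.86, -0.1, 0, 0, 0]]]'

```text
time_s: 34.8
position: [564.8, 117.3, 210.4]
tcp_rot: [-0.0, 0.164, 0.987, -0.0]
ft_force: [-0.5, -0.5, -2.2]
grip_width: 0.21
grasp_force: 108.1
```

Request:
arm_command --series '[[[0, -0.022, -0.17, 0, 0, 0, 0], [0, -0.044, -0.34, 0, 0, 0, 0], [0, -0.067, -0.51, 0, 0, 0, 0], [0, -0.09, -0.69, 0, 0, 0, 0], [0, -0.112, -0.86, 0, 0, 0, 0]]]'

```text
time_s: 35.42
position: [548.1, 32.7, 210.8]
tcp_rot: [0.0, 0.163, 0.987, -0.0]
ft_force: [-0.2, -0.0, -1.9]
grip_width: 0.211
grasp_force: 108.1
```

Request:
arm_command --series '[[[0, -0.022, -0.17, 0, 0, 0, 0], [0, -0.044, -0.34, 0, 0, 0, 0], [0, -0.067, -0.51, 0, 0, 0, 0], [0, -0.09, -0.69, 0, 0, 0, 0], [0, -0.112, -0.86, 0, 0, 0, 0]]]'

```text
time_s: 36.05
position: [531.0, -52.4, 210.8]
tcp_rot: [0.0, 0.163, 0.987, -0.0]
ft_force: [0.2, 0.7, -1.8]
grip_width: 0.211
grasp_force: 108.1
```

Request:
arm_command --series '[[[0, -0.025, -0.2, 0, 0, 0, -0.12], [0, -0.055, -0.42, 0, 0, 0, -0.25], [0, -0.08, -0.62, 0, 0, 0, -0.37], [0, -0.113, -0.86, 0, 0, 0, -0.49], [0, -0.113, -0.86, 0, 0, 0, -0.49]]]'

```text
time_s: 36.67
position: [513.9, -138.0, 210.8]
tcp_rot: [0.0, 0.043, 0.999, -0.0]
ft_force: [0.0, -0.6, -2.5]
grip_width: 0.212
grasp_force: 108.1
```

```bash
python3 - <<'E'
from h import *
S,M=st()
s=grab("side",2);t=grab("top",2); out=[]
for d in(s,t):
    u,v=proj(d,[514,-136,90]).astype(int); out.append(crop(d,u-40,v-40,80,80,5)); print(u-40,v-40)
cv2.imwrite("pics/g.png",np.hstack(out))
E
```

```text
t 36.67 p [ 513.9 -138.   210.8] x [-0.996  0.085 -0.   ] y [ 0.085  0.996 -0.   ] z [ 0. -0. -1.] F [ 0.  -0.6 -2.5] T [ 0.   -0.04 -0.01] w 0.212 g 108.1
328 218
337 218
```

View pics/g.png

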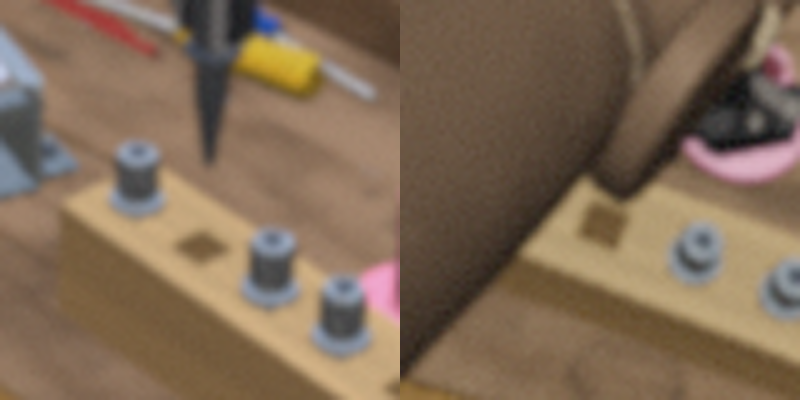

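Side: drift tip at crop (209,168), its empty stand hole at (201,247), bolts at (138,150), (273,240), (345,287).

```bash
python3 - <<'E'
from h import *
import pickle
s,t=pickle.load(open("f0.pkl","rb"))
p=lambda X,Y:(328+(X+.5)/5-.5,218+(Y+.5)/5-.5)
print(at_z(s,p(209,168),114.6),at_z(s,p(201,247),66))
for n,q in(("b1",(138,150)),("b2",(273,240)),("b3",(345,287))): print(n,at_z(s,p(*q),96).round(1))
for n,q in(("b2",(704,238)),):print(n,at_z(t,(337+(q[0]-400+.5)/5-.5,218+(q[1]+.5)/5-.5),96))
E
```

```text
[ 511.84804168 -140.32796336  114.6       ] [ 512.93920109 -136.32884402   66.        ]
b1 [518.4 -87.   96. ]
b2 [ 510.4 -183.9   96. ]
b3 [ 507.  -231.7   96. ]
b2 [ 511.19028945 -185.86159524   96.        ]
```

Request:
arm_command --series '[[[0, 0, 0.022, 0.15, 0, 0, 0], [0, 0, 0.022, 0.3, 0, 0, 0], [0, 0, 0.022, 0.45, 0, 0, 0], [0, 0, 0.022, 0.6, 0, 0, 0], [0, 0, 0.022, 0.7, 0, 0, 0]]]'

```text
time_s: 37.5
position: [513.8, -133.8, 139.2]
tcp_rot: [-0.001, 0.041, 0.999, 0.0]
ft_force: [-0.2, 0.1, -1.5]
grip_width: 0.207
grasp_force: 108.1
```

Request:
arm_command --series '[[[0, 0, 0, 0.1, 0, 0, 0], [0, 0, 0, 0.2, 0, 0, 0], [0, 0, 0, 0.3, 0, 0, 0], [0, 0, 0, 0.36, 0, 0, 0], [0, 0, 0, 0.39, 0, 0, 0]]]'

```text
time_s: 38.12
position: [514.3, -134.0, 101.4]
tcp_rot: [-0.0, 0.041, 0.999, 0.0]
ft_force: [-0.1, -0.4, -1.7]
grip_width: 0.206
grasp_force: 108.1
```

```bash
python3 - <<'E'
from h import *
S,M=st()
E
```

```text
t 38.12 p [ 514.3 -134.   101.4] x [-0.997  0.083  0.   ] y [0.083 0.997 0.   ] z [-0.  0. -1.] F [-0.1 -0.4 -1.7] T [-0.03  0.01  0.01] w 0.206 g 108.1
```

Request:
arm_command --series '[[[0, 0, 0, 0.012, 0, 0, 0], [0.2, 0, 0, 0.012, 0, 0, 0], [0.4, 0, 0, 0.012, 0, 0, 0], [0.4, 0, 0, 0.012, 0, 0, 0], [0.4, 0, 0, 0.012, 0, 0, 0]]]'

```text
time_s: 38.75
position: [514.8, -134.1, 101.0]
tcp_rot: [0.0, 0.041, 0.999, -0.0]
ft_force: [-0.3, 0.2, 0.5]
grip_width: 0.398
grasp_force: 0.0
```

Request:
arm_command --series '[[[0.4, 0, 0, -0.15, 0, 0, 0], [0.4, 0, 0, -0.3, 0, 0, 0], [0.4, 0, 0, -0.5, 0, 0, 0], [0.4, 0, 0, -0.7, 0, 0, 0], [0.4, 0, 0, -0.75, 0, 0, 0]]]'

```text
time_s: 39.38
position: [516.0, -134.6, 178.4]
tcp_rot: [0.002, 0.041, 0.999, -0.001]
ft_force: [0.3, 0.3, 0.3]
grip_width: 0.401
grasp_force: 0.0
```

Request:
arm_command --series '[[[0.4, 0, 0.2, 0, 0, 0, 0], [0.42, 0, 0.4, 0, 0, 0, 0], [0.42, 0, 0.462, 0, 0, 0, 0], [0.42, 0, 0.462, 0.1, 0, 0, 0], [0.42, 0, 0.462, 0.2, 0, 0, 0]]]'

```text
time_s: 40.0
position: [517.9, -87.9, 154.5]
tcp_rot: [-0.0, 0.041, 0.999, -0.0]
ft_force: [-0.3, 0.2, -0.1]
grip_width: 0.42
grasp_force: 0.0
```

Request:
arm_command --series '[[[0.42, 0, 0, 0.15, 0, 0, 0], [0.42, 0, 0, 0.3, 0, 0, 0], [0.42, 0, 0, 0.45, 0, 0, 0], [0.42, 0, 0, 0.55, 0, 0, 0], [0.42, 0, 0, 0.55, 0, 0, 0]]]'

```text
time_s: 40.62
position: [525.0, -89.9, 107.1]
tcp_rot: [0.007, 0.041, 0.999, -0.002]
ft_force: [-3.3, 3.3, 28.2]
grip_width: 0.422
grasp_force: 13.1
```

Request:
arm_command --series '[[[0.3, 0, 0, 0, 0, 0, 0], [0.1, 0, 0, 0, 0, 0, 0], [0, 0, 0, 0, 0, 0, 0], [0, 0, 0, 0, 0, 0, 0], [0, 0, 0, 0, 0, 0, 0]]]' --squeeze 60

```text
time_s: 41.25
position: [525.8, -90.3, 108.0]
tcp_rot: [0.008, 0.041, 0.999, -0.002]
ft_force: [-1.9, 1.2, 29.7]
grip_width: 0.197
grasp_force: 68.5
```

```bash
python3 - <<'E'
from h import *
S,M=st()
E
```

```text
t 41.25 p [525.8 -90.3 108. ] x [-0.997  0.082 -0.016] y [ 0.082  0.997 -0.004] z [ 0.015 -0.005 -1.   ] F [-1.9  1.2 29.7] T [-0.66  0.4  -0.  ] w 0.197 g 68.5
```

```bash
python3 - <<'E'
from h import *
s=grab("side",2);t=grab("top",2); out=[]
for d in(s,t):
    u,v=proj(d,[518,-100,90]).astype(int); out.append(crop(d,u-33,v-33,66,66,6)); print(u-33,v-33)
cv2.imwrite("pics/i.png",np.hstack(out))
E
```

```text
325 218
331 220
```

View pics/i.png

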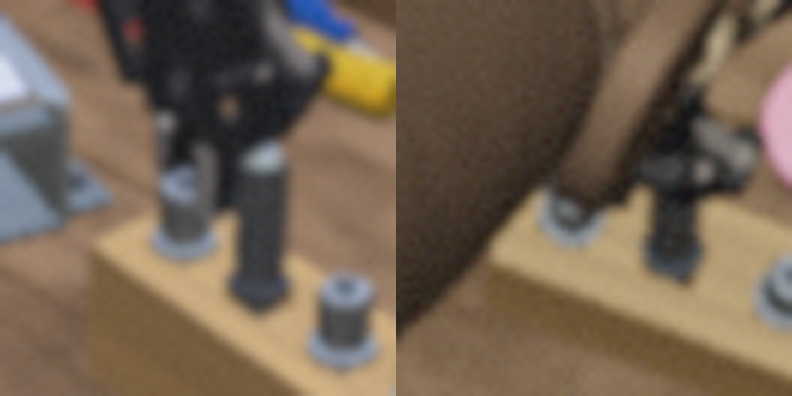

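The finger linkage has come down on the drift's handle top (side crop (262,155)) beside bolt 1, at 29 N. I back off and take the far bolt first.

Request:
arm_command --series '[[[0.2, 0, 0, -0.05, 0, 0, 0], [0.4, 0, 0, -0.08, 0, 0, 0], [0.42, 0, 0, -0.08, 0, 0, 0], [0.42, 0, 0, -0.4, 0, 0, 0], [0.42, 0, 0, -0.8, 0, 0, 0]]]'

```text
time_s: 42.08
position: [516.2, -87.5, 178.7]
tcp_rot: [-0.003, 0.041, 0.999, 0.001]
ft_force: [0.1, 0.2, 0.9]
grip_width: 0.417
grasp_force: 0.0
```

Request:
arm_command --series '[[[0.42, 0, -0.15, 0, 0, 0, 0], [0.42, 0, -0.3, 0, 0, 0, 0], [0.42, 0, -0.45, 0, 0, 0, 0], [0.42, 0, -0.6, 0, 0, 0, 0], [0.42, 0, -0.72, 0, 0, 0, 0]]]'

```text
time_s: 42.7
position: [511.7, -160.9, 179.8]
tcp_rot: [-0.001, 0.042, 0.999, 0.0]
ft_force: [0.0, -0.6, 0.2]
grip_width: 0.418
grasp_force: 0.0
```

Request:
arm_command --series '[[[0.42, 0, -0.2, 0, 0, 0, 0], [0.42, 0, -0.4, 0, 0, 0, 0], [0.42, 0, -0.6, 0, 0, 0, 0], [0.42, -0.006, -0.722, 0, 0, 0, 0], [0.42, -0.006, -0.722, 0, 0, 0, 0]]]'

```text
time_s: 43.32
position: [506.9, -232.8, 180.6]
tcp_rot: [0.0, 0.042, 0.999, 0.0]
ft_force: [0.9, 0.1, 0.1]
grip_width: 0.422
grasp_force: 0.0
```

```bash
python3 - <<'E'
from h import *
st()
s=grab("side",2);t=grab("top",2); out=[]
for d in(s,t):
    u,v=proj(d,[513,-160,90]).astype(int); out.append(crop(d,u-33,v-33,66,66,6)); print(u-33,v-33)
cv2.imwrite("pics/j.png",np.hstack(out))
E
```

```text
t 43.33 p [ 506.9 -232.8  180.6] x [-0.996  0.084 -0.   ] y [0.084 0.996 0.   ] z [ 0.  0. -1.] F [0.9 0.1 0.1] T [-0.01 -0.02 -0.01] w 0.422 g 0.0
342 229
354 229
```

View pics/j.png

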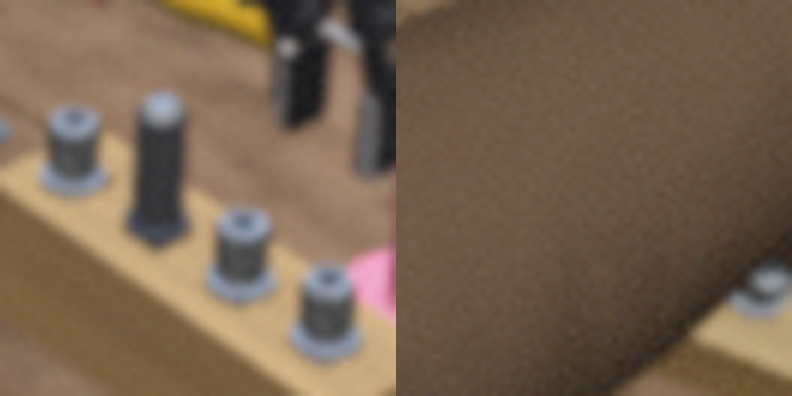

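Everything is upright in the stand (heads at (75,120), (162,105), (243,222) and (329,280)), with the open fingers above bolt 3.

Request:
arm_command --series '[[[0.42, 0, 0, 0.15, 0, 0, 0], [0.42, 0, 0, 0.3, 0, 0, 0], [0.42, 0, 0, 0.45, 0, 0, 0], [0.42, 0, 0, 0.55, 0, 0, 0], [0.42, 0, 0, 0.55, 0, 0, 0]]]'

```text
time_s: 44.15
position: [506.0, -231.3, 124.1]
tcp_rot: [-0.001, 0.041, 0.999, 0.001]
ft_force: [0.4, -0.0, 0.3]
grip_width: 0.417
grasp_force: 0.0
```

Request:
arm_command --series '[[[0.42, 0, 0, 0.1, 0, 0, 0], [0.42, 0, 0, 0.2, 0, 0, 0], [0.42, 0, 0, 0.255, 0, 0, 0], [0.42, 0, 0, 0.255, 0, 0, 0], [0.42, 0, 0, 0.255, 0, 0, 0]]]'

```text
time_s: 44.78
position: [507.1, -231.8, 100.3]
tcp_rot: [0.0, 0.041, 0.999, -0.0]
ft_force: [0.5, -0.3, -0.4]
grip_width: 0.425
grasp_force: 0.0
```

Request:
arm_command --series '[[[0.3, 0, 0, 0, 0, 0, 0], [0.1, 0, 0, 0, 0, 0, 0], [0, 0, 0, 0, 0, 0, 0], [0, 0, 0, 0, 0, 0, 0], [0, 0, 0, 0, 0, 0, 0]]]' --squeeze 60

```text
time_s: 45.4
position: [507.3, -232.0, 100.7]
tcp_rot: [0.0, 0.041, 0.999, -0.0]
ft_force: [-0.4, -0.3, 5.3]
grip_width: 0.209
grasp_force: 58.7
```

```bash
python3 - <<'E'
from h import *
S,M=st()
E
```

```text
t 45.4 p [ 507.3 -232.   100.7] x [-0.997  0.083 -0.001] y [ 0.083  0.997 -0.   ] z [ 0.001 -0.    -1.   ] F [-0.4 -0.3  5.3] T [0.02 0.1  0.02] w 0.209 g 58.7
```

Request:
arm_command --series '[[[0, 0, 0, -0.15, 0, 0, 0], [0, 0, 0, -0.35, 0, 0, 0], [0, 0, 0, -0.55, 0, 0, 0], [0, 0, 0, -0.8, 0, 0, 0], [0, 0, 0, -1, 0, 0, 0]]]'

```text
time_s: 46.02
position: [506.8, -231.7, 201.2]
tcp_rot: [0.0, 0.041, 0.999, -0.0]
ft_force: [0.3, -0.2, -1.1]
grip_width: 0.206
grasp_force: 58.6
```

Request:
arm_command --series '[[[0, -0.016, 0.176, -0.02, 0, 0, 0], [0, -0.032, 0.352, -0.04, 0, 0, 0], [0, -0.048, 0.528, -0.06, 0, 0, 0], [0, -0.064, 0.704, -0.06, 0, 0, 0], [0, -0.08, 0.881, -0.06, 0, 0, 0]]]'

```text
time_s: 46.65
position: [522.2, -143.0, 205.6]
tcp_rot: [-0.0, 0.041, 0.999, 0.0]
ft_force: [-0.1, -0.6, -1.4]
grip_width: 0.208
grasp_force: 58.6
```

Request:
arm_command --series '[[[0, -0.016, 0.176, 0, 0, 0, 0], [0, -0.032, 0.352, 0, 0, 0, 0], [0, -0.048, 0.528, 0, 0, 0, 0], [0, -0.064, 0.704, 0, 0, 0, 0], [0, -0.08, 0.881, 0, 0, 0, 0]]]'

```text
time_s: 47.28
position: [537.7, -56.3, 206.1]
tcp_rot: [0.0, 0.041, 0.999, -0.0]
ft_force: [0.9, 0.4, -1.3]
grip_width: 0.207
grasp_force: 58.6
```

Request:
arm_command --series '[[[0, -0.016, 0.176, 0, 0, 0, 0], [0, -0.032, 0.352, 0, 0, 0, 0], [0, -0.048, 0.528, 0, 0, 0, 0], [0, -0.064, 0.704, 0, 0, 0, 0], [0, -0.08, 0.881, 0, 0, 0, 0]]]'

```text
time_s: 47.9
position: [552.9, 30.8, 206.1]
tcp_rot: [-0.0, 0.041, 0.999, -0.0]
ft_force: [-0.4, 0.5, -1.2]
grip_width: 0.209
grasp_force: 58.6
```

Request:
arm_command --series '[[[0, -0.016, 0.176, 0, 0, 0, 0], [0, -0.032, 0.352, 0, 0, 0, 0], [0, -0.048, 0.528, 0, 0, 0, 0], [0, -0.064, 0.704, 0, 0, 0, 0], [0, -0.08, 0.881, 0, 0, 0, 0]]]'

```text
time_s: 48.52
position: [568.2, 117.9, 206.0]
tcp_rot: [-0.0, 0.041, 0.999, -0.0]
ft_force: [-0.7, -0.4, -1.0]
grip_width: 0.21
grasp_force: 58.6
```

Request:
arm_command --series '[[[0, -0.02, 0.2, 0, 0, 0, 0.12], [0, -0.04, 0.42, 0, 0, 0, 0.25], [0, -0.06, 0.64, 0, 0, 0, 0.37], [0, -0.08, 0.881, 0, 0, 0, 0.49], [0, -0.08, 0.881, 0, 0, 0, 0.49]]]'

```text
time_s: 49.15
position: [583.4, 205.8, 206.0]
tcp_rot: [0.0, 0.162, 0.987, 0.0]
ft_force: [-0.1, -0.5, -1.2]
grip_width: 0.211
grasp_force: 58.7
```

Request:
arm_command --series '[[[0, 0, 0, 0.1, 0, 0, 0], [0, 0, 0, 0.3, 0, 0, 0], [0, 0, 0, 0.45, 0, 0, 0], [0, 0, 0, 0.55, 0, 0, 0], [0, 0, 0, 0.6, 0, 0, 0]]]'

```text
time_s: 49.78
position: [582.7, 203.5, 144.8]
tcp_rot: [-0.001, 0.163, 0.987, -0.0]
ft_force: [0.2, -0.1, -1.8]
grip_width: 0.211
grasp_force: 58.7
```

```bash
python3 - <<'E'
from h import *
S,M=st()
p=S["position"]; print("s'",p[0]*.321+p[1]*.947,"x'",p[0]*.947-p[1]*.321)
s=grab("side",2);t=grab("top",2); out=[]
for d in(s,t):
    u,v=proj(d,[583,203,85]).astype(int); out.append(crop(d,u-25,v-25,50,50,8)); print(u-25,v-25)
cv2.imwrite("pics/k.png",np.hstack(out))
E
```

```text
t 49.77 p [582.7 203.5 144.8] x [-0.947  0.322  0.001] y [ 0.322  0.947 -0.001] z [-0.002 -0.    -1.   ] F [ 0.2 -0.1 -1.8] T [-0.01  0.   -0.02] w 0.211 g 58.7
s' 379.78939837229876 x' 486.49778450605993
273 175
233 171
```

View pics/k.png

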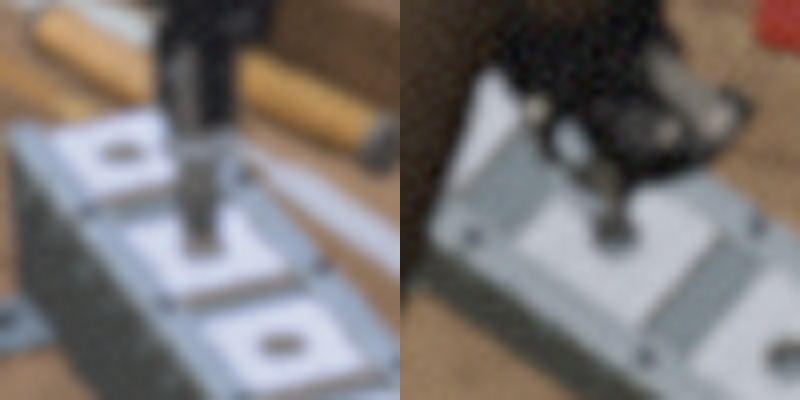

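Side: shank bottom (198,240) sits over the hole (204,247), a touch left. I shift about 0.8 mm and lower.

Request:
arm_command --series '[[[0, -0.008, 0, 0, 0, 0, 0], [0, -0.008, 0, 0.02, 0, 0, 0], [0, -0.008, 0, 0.04, 0, 0, 0], [0, -0.008, 0, 0.06, 0, 0, 0], [0, -0.008, 0, 0.08, 0, 0, 0]]]'

```text
time_s: 50.6
position: [583.9, 203.7, 137.8]
tcp_rot: [-0.0, 0.163, 0.987, -0.0]
ft_force: [0.1, 0.3, -0.9]
grip_width: 0.208
grasp_force: 58.7
```

Request:
arm_command --series '[[[0, 0, 0, 0.02, 0, 0, 0], [0, 0, 0, 0.04, 0, 0, 0], [0, 0, 0, 0.06, 0, 0, 0], [0, 0, 0, 0.08, 0, 0, 0], [0, 0, 0, 0.08, 0, 0, 0]]]'

```text
time_s: 51.22
position: [583.8, 203.6, 129.8]
tcp_rot: [-0.0, 0.163, 0.987, -0.0]
ft_force: [-0.4, 0.2, -0.4]
grip_width: 0.213
grasp_force: 58.7
```

```bash
python3 - <<'E'
from h import *
S,M=st()
E
```

```text
t 51.23 p [583.8 203.6 129.8] x [-0.947  0.322  0.   ] y [ 0.322  0.947 -0.   ] z [-0. -0. -1.] F [-0.4  0.2 -0.4] T [ 0.    0.04 -0.02] w 0.213 g 58.7
```

Request:
arm_command --series '[[[0, 0, 0, 0.03, 0, 0, 0], [0, 0, 0, 0.06, 0, 0, 0], [0, 0, 0, 0.09, 0, 0, 0], [0, 0, 0, 0.12, 0, 0, 0], [0, 0, 0, 0.15, 0, 0, 0]]]'

```text
time_s: 51.85
position: [584.0, 203.7, 114.8]
tcp_rot: [-0.0, 0.163, 0.987, -0.0]
ft_force: [0.3, 0.7, -0.8]
grip_width: 0.209
grasp_force: 58.7
```

Request:
arm_command --series '[[[0, 0, 0, 0.03, 0, 0, 0], [0, 0, 0, 0.06, 0, 0, 0], [0, 0, 0, 0.09, 0, 0, 0], [0, 0, 0, 0.12, 0, 0, 0], [0, 0, 0, 0.13, 0, 0, 0]]]'

```text
time_s: 52.48
position: [584.1, 203.7, 103.1]
tcp_rot: [-0.0, 0.163, 0.987, -0.0]
ft_force: [-3.4, -0.6, 8.3]
grip_width: 0.209
grasp_force: 59.4
```

```bash
python3 - <<'E'
from h import *
S,M=st()
E
```

```text
t 52.48 p [584.1 203.7 103.1] x [-0.947  0.322  0.   ] y [ 0.322  0.947 -0.   ] z [-0.001 -0.    -1.   ] F [-3.4 -0.6  8.3] T [-0.23  0.57  0.02] w 0.209 g 59.4
```

Request:
arm_command --series '[[[0.2, 0, 0, -0.01, 0, 0, 0], [0.45, 0, 0, -0.01, 0, 0, 0], [0.45, 0, 0, -0.01, 0, 0, 0], [0.45, 0, 0, -0.3, 0, 0, 0], [0.45, 0, 0, -0.6, 0, 0, 0]]]'

```text
time_s: 53.1
position: [583.5, 203.5, 161.9]
tcp_rot: [-0.001, 0.163, 0.987, -0.0]
ft_force: [0.2, 0.2, 0.5]
grip_width: 0.45
grasp_force: 0.0
```

Request:
arm_command --series '[[[0.45, -0.02, -0.17, -0.15, 0, 0, 0], [0.45, -0.04, -0.34, -0.3, 0, 0, 0], [0.45, -0.06, -0.51, -0.3, 0, 0, 0], [0.45, -0.08, -0.68, -0.3, 0, 0, 0], [0.45, -0.107, -0.856, -0.3, 0, 0, 0]]]'

```text
time_s: 53.72
position: [565.4, 117.6, 190.9]
tcp_rot: [-0.001, 0.163, 0.987, -0.0]
ft_force: [-0.6, -0.2, 0.1]
grip_width: 0.45
grasp_force: 0.0
```

Request:
arm_command --series '[[[0.45, -0.02, -0.17, 0, 0, 0, 0], [0.45, -0.04, -0.34, 0, 0, 0, 0], [0.45, -0.06, -0.51, 0, 0, 0, 0], [0.45, -0.08, -0.68, 0, 0, 0, 0], [0.45, -0.107, -0.856, 0, 0, 0, 0]]]'

```text
time_s: 54.35
position: [548.9, 33.6, 192.1]
tcp_rot: [0.0, 0.163, 0.987, -0.0]
ft_force: [0.1, 0.7, 0.3]
grip_width: 0.447
grasp_force: 0.0
```

Request:
arm_command --series '[[[0.45, -0.02, -0.17, 0, 0, 0, 0], [0.45, -0.04, -0.34, 0, 0, 0, 0], [0.45, -0.06, -0.51, 0, 0, 0, 0], [0.45, -0.08, -0.68, 0, 0, 0, 0], [0.45, -0.107, -0.856, 0, 0, 0, 0]]]'

```text
time_s: 54.98
position: [531.4, -50.9, 192.1]
tcp_rot: [-0.0, 0.163, 0.987, -0.0]
ft_force: [0.6, 0.6, 0.1]
grip_width: 0.446
grasp_force: 0.0
```

Request:
arm_command --series '[[[0.45, -0.025, -0.2, 0, 0, 0, -0.12], [0.45, -0.055, -0.42, 0, 0, 0, -0.25], [0.45, -0.08, -0.62, 0, 0, 0, -0.37], [0.45, -0.107, -0.856, 0, 0, 0, -0.49], [0.45, -0.107, -0.856, 0, 0, 0, -0.49]]]'

```text
time_s: 55.6
position: [513.9, -135.9, 192.1]
tcp_rot: [0.0, 0.043, 0.999, -0.0]
ft_force: [0.6, 0.3, 0.7]
grip_width: 0.454
grasp_force: 0.0
```

Request:
arm_command --series '[[[0.45, 0, 0, 0, 0, 0, 0], [0.45, 0, 0, 0, 0, 0, 0], [0.45, 0, 0, 0.1, 0, 0, 0], [0.45, 0, 0, 0.2, 0, 0, 0], [0.45, 0, 0, 0.3, 0, 0, 0]]]'

```text
time_s: 56.22
position: [513.9, -133.9, 160.9]
tcp_rot: [-0.001, 0.041, 0.999, 0.0]
ft_force: [-0.0, 0.3, -0.0]
grip_width: 0.448
grasp_force: 0.0
```

```bash
python3 - <<'E'
from h import *
S,M=st()
s=grab("side",2);t=grab("top",2)
for n,P in(("s",s),("t",t)):pass
a=crop(s,265,180,80,80,5); u,v=proj(s,[513,-150,100]).astype(int); print(u-40,v-40)
cv2.imwrite("pics/l.png",np.hstack([a,crop(s,u-40,v-40,80,80,5)]))
for n in("side","top"):
    print(n,[(np.round(r["at"],1).tolist(),round(r["confidence"],2)) for r in models.pinpoint("tube_mouth",n)])
E
```

```text
t 56.23 p [ 513.9 -133.9  160.9] x [-0.997  0.082  0.001] y [0.082 0.997 0.   ] z [-0.001  0.    -1.   ] F [-0.   0.3 -0. ] T [-0.01 -0.02 -0.02] w 0.448 g 0.0
332 217
side [([464.5, -337.1, 75.0], 0.89), ([619.4, -194.2, 77.2], 0.63), ([560.8, 133.9, 68.4], 0.38)]
top [([615.6, -188.1, 77.4], 0.73), ([464.6, -336.7, 76.9], 0.64)]
```

View pics/l.png

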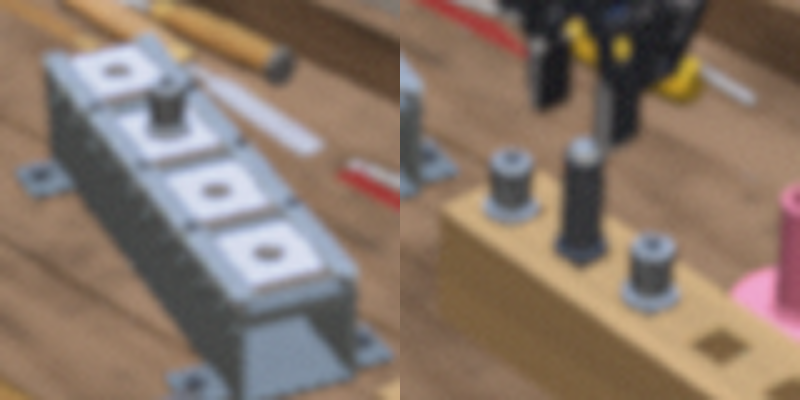

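Left: bolt sits home in plate 3 with plates 1 and 2 aligned. Right: drift (584,150) and two bolts upright in the stand. The tube has been knocked to about (464.5,-337), as both cameras agree. I move the drift to the fifth stand hole so it doesn't obstruct the next grasps.

Request:
arm_command --series '[[[0.45, 0, 0, 0.15, 0, 0, 0], [0.45, 0, 0, 0.3, 0, 0, 0], [0.45, 0, 0, 0.45, 0, 0, 0], [0.45, 0, 0, 0.6, 0, 0, 0], [0.45, 0, 0, 0.6, 0, 0, 0]]]'

```text
time_s: 57.15
position: [512.7, -133.8, 100.0]
tcp_rot: [-0.002, 0.041, 0.999, 0.001]
ft_force: [-0.0, -0.4, -0.3]
grip_width: 0.449
grasp_force: 0.0
```

Request:
arm_command --series '[[[0.3, 0, 0, 0, 0, 0, 0], [0.1, 0, 0, 0, 0, 0, 0], [0, 0, 0, 0, 0, 0, 0], [0, 0, 0, 0, 0, 0, 0], [0, 0, 0, 0, 0, 0, 0]]]' --squeeze 100

```text
time_s: 57.78
position: [514.8, -134.5, 102.7]
tcp_rot: [0.001, 0.041, 0.999, -0.0]
ft_force: [0.1, -0.9, 2.7]
grip_width: 0.209
grasp_force: 97.5
```

Request:
arm_command --series '[[[0, 0, 0, -0.15, 0, 0, 0], [0, 0, 0, -0.35, 0, 0, 0], [0, 0, 0, -0.55, 0, 0, 0], [0, 0, 0, -0.8, 0, 0, 0], [0, 0, 0, -1, 0, 0, 0]]]'

```text
time_s: 58.4
position: [514.0, -134.1, 203.4]
tcp_rot: [0.0, 0.041, 0.999, 0.0]
ft_force: [-0.3, 0.5, -1.9]
grip_width: 0.208
grasp_force: 97.6
```

Request:
arm_command --series '[[[0, 0, 0, -0.1, 0, 0, 0], [0, 0, -0.15, -0.1, 0, 0, 0], [0, 0, -0.35, -0.1, 0, 0, 0], [0, 0, -0.55, -0.1, 0, 0, 0], [0, 0, -0.72, -0.1, 0, 0, 0]]]'

```text
time_s: 59.02
position: [507.7, -207.9, 211.3]
tcp_rot: [-0.001, 0.042, 0.999, 0.0]
ft_force: [0.1, -0.8, -1.5]
grip_width: 0.209
grasp_force: 97.7
```

Request:
arm_command --series '[[[0, 0, -0.2, 0, 0, 0, 0], [0, 0, -0.4, 0, 0, 0, 0], [0, 0, -0.6, 0, 0, 0, 0], [0, 0, -0.72, 0, 0, 0, 0], [0, 0, -0.72, 0, 0, 0, 0]]]'

```text
time_s: 59.65
position: [502.3, -278.7, 212.1]
tcp_rot: [0.0, 0.042, 0.999, 0.0]
ft_force: [0.1, 0.3, -1.0]
grip_width: 0.208
grasp_force: 97.8
```

```bash
python3 - <<'E'
from h import *
S,M=st()
s=grab("side",2);t=grab("top",2); out=[]
for d in(s,t):
    u,v=proj(d,[505,-270,85]).astype(int); out.append(crop(d,u-33,v-33,66,66,6)); print(u-33,v-33)
cv2.imwrite("pics/m.png",np.hstack(out))
E
```

```text
t 59.65 p [ 502.3 -278.7  212.1] x [-0.996  0.084 -0.   ] y [0.084 0.996 0.   ] z [ 0.  0. -1.] F [ 0.1  0.3 -1. ] T [-0.    0.03 -0.02] w 0.208 g 97.8
375 253
396 246
```

View pics/m.png

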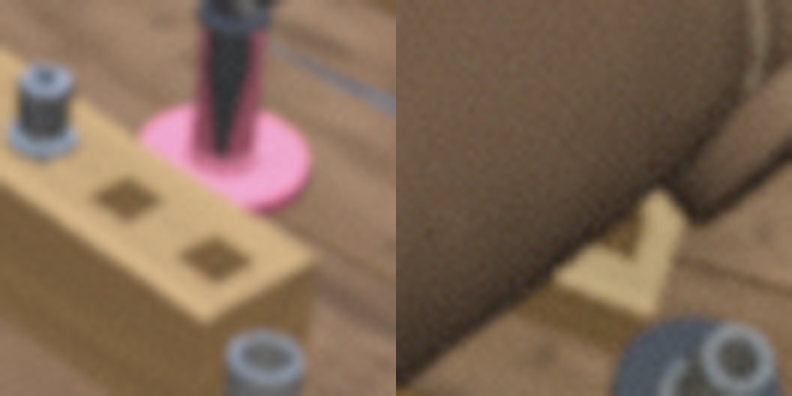

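```bash
python3 - <<'E'
from h import *
import pickle
s,t=pickle.load(open("f0.pkl","rb"))
p=lambda X,Y:(375+(X+.5)/6-.5,253+(Y+.5)/6-.5)
print(at_z(s,p(222,160),115),at_z(s,p(216,260),66),at_z(s,p(128,199),66))
print((proj(s,(502.3,-278.5,115))-[375,253]+.5)*6-.5,(proj(s,(502.3,-278.5,66))-[375,253]+.5)*6-.5)
E
```

```text
[ 498.94956512 -281.48169709  115.        ] [ 502.05185341 -280.57783815   66.        ] [ 506.34847214 -232.6354482    66.        ]
[221.73309113 152.79179069] [212.20865296 257.22795712]
```

Request:
arm_command --series '[[[0, -0.006, 0, 0.15, 0, 0, 0], [0, -0.006, 0, 0.3, 0, 0, 0], [0, -0.006, 0, 0.45, 0, 0, 0], [0, -0.006, 0, 0.6, 0, 0, 0], [0, -0.006, 0, 0.7, 0, 0, 0]]]'

```text
time_s: 60.48
position: [502.4, -277.4, 140.4]
tcp_rot: [-0.001, 0.041, 0.999, 0.0]
ft_force: [-0.0, -0.1, -1.6]
grip_width: 0.209
grasp_force: 97.8
```

Request:
arm_command --series '[[[0, 0, 0, 0.1, 0, 0, 0], [0, 0, 0, 0.2, 0, 0, 0], [0, 0, 0, 0.3, 0, 0, 0], [0, 0, 0, 0.36, 0, 0, 0], [0, 0, 0, 0.39, 0, 0, 0]]]'

```text
time_s: 61.1
position: [502.8, -277.7, 102.7]
tcp_rot: [-0.0, 0.041, 0.999, 0.0]
ft_force: [-2.5, 1.4, 12.2]
grip_width: 0.211
grasp_force: 98.7
```

```bash
python3 - <<'E'
from h import *
S,M=st()
E
```

```text
t 61.1 p [ 502.8 -277.7  102.7] x [-0.997  0.083  0.   ] y [0.083 0.997 0.   ] z [-0.  0. -1.] F [-2.5  1.4 12.2] T [ 0.16  0.31 -0.  ] w 0.211 g 98.7
```

Request:
arm_command --series '[[[0.2, 0, 0, -0.01, 0, 0, 0], [0.42, 0, 0, -0.01, 0, 0, 0], [0.42, 0, 0, -0.01, 0, 0, 0], [0.42, 0, 0, -0.3, 0, 0, 0], [0.42, 0, 0, -0.6, 0, 0, 0]]]'

```text
time_s: 61.72
position: [502.8, -277.7, 163.6]
tcp_rot: [-0.0, 0.041, 0.999, 0.0]
ft_force: [0.3, 0.4, 0.9]
grip_width: 0.419
grasp_force: 0.0
```

Request:
arm_command --series '[[[0.42, 0, 0.15, -0.15, 0, 0, 0], [0.42, 0, 0.35, -0.2, 0, 0, 0], [0.42, 0, 0.6, -0.2, 0, 0, 0], [0.42, 0, 0.8, -0.2, 0, 0, 0], [0.42, 0, 0.941, -0.2, 0, 0, 0]]]'

```text
time_s: 62.35
position: [510.2, -182.0, 182.2]
tcp_rot: [-0.001, 0.041, 0.999, 0.0]
ft_force: [0.0, -0.0, -0.6]
grip_width: 0.416
grasp_force: 0.0
```

Request:
arm_command --series '[[[0.42, 0, 0, 0, 0, 0, 0], [0.42, 0, 0, 0.15, 0, 0, 0], [0.42, 0, 0, 0.3, 0, 0, 0], [0.42, 0, 0, 0.45, 0, 0, 0], [0.42, 0, 0, 0.5, 0, 0, 0]]]'

```text
time_s: 62.98
position: [509.4, -183.9, 130.9]
tcp_rot: [-0.002, 0.042, 0.999, 0.001]
ft_force: [-0.4, -0.5, -0.1]
grip_width: 0.422
grasp_force: 0.0
```

Request:
arm_command --series '[[[0.42, 0, 0, 0.1, 0, 0, 0], [0.42, 0, 0, 0.2, 0, 0, 0], [0.42, 0, 0, 0.305, 0, 0, 0], [0.42, 0, 0, 0.305, 0, 0, 0], [0.42, 0, 0, 0.305, 0, 0, 0]]]'

```text
time_s: 63.6
position: [510.9, -184.1, 102.7]
tcp_rot: [0.0, 0.041, 0.999, -0.0]
ft_force: [0.1, 0.5, -0.0]
grip_width: 0.423
grasp_force: 0.0
```

Request:
arm_command --series '[[[0.3, 0, 0, 0, 0, 0, 0], [0.1, 0, 0, 0, 0, 0, 0], [0, 0, 0, 0, 0, 0, 0], [0, 0, 0, 0, 0, 0, 0], [0, 0, 0, 0, 0, 0, 0]]]' --squeeze 60

```text
time_s: 64.22
position: [511.3, -184.3, 103.3]
tcp_rot: [0.001, 0.041, 0.999, -0.0]
ft_force: [-0.3, 0.4, 4.9]
grip_width: 0.204
grasp_force: 58.8
```

```bash
python3 - <<'E'
from h import *
S,M=st()
E
```

```text
t 64.22 p [ 511.3 -184.3  103.3] x [-0.997  0.083 -0.001] y [ 0.083  0.997 -0.   ] z [ 0.001 -0.001 -1.   ] F [-0.3  0.4  4.9] T [0.04 0.15 0.05] w 0.204 g 58.8
```

Request:
arm_command --series '[[[0, 0, 0, -0.15, 0, 0, 0], [0, 0, 0, -0.35, 0, 0, 0], [0, 0, 0, -0.55, 0, 0, 0], [0, 0, 0, -0.8, 0, 0, 0], [0, 0, 0, -1, 0, 0, 0]]]'

```text
time_s: 64.85
position: [510.6, -184.0, 203.7]
tcp_rot: [0.0, 0.041, 0.999, -0.0]
ft_force: [0.6, -0.3, -0.9]
grip_width: 0.206
grasp_force: 58.6
```

Request:
arm_command --series '[[[0, -0.011, 0.16, 0, 0, 0, 0], [0, -0.022, 0.32, 0, 0, 0, 0], [0, -0.034, 0.48, 0, 0, 0, 0], [0, -0.045, 0.64, 0, 0, 0, 0], [0, -0.057, 0.807, 0, 0, 0, 0]]]'

```text
time_s: 65.47
position: [523.0, -102.6, 202.1]
tcp_rot: [-0.0, 0.041, 0.999, 0.0]
ft_force: [-0.5, 0.6, -1.4]
grip_width: 0.205
grasp_force: 58.6
```

Request:
arm_command --series '[[[0, -0.011, 0.16, 0, 0, 0, 0], [0, -0.022, 0.32, 0, 0, 0, 0], [0, -0.034, 0.48, 0, 0, 0, 0], [0, -0.045, 0.64, 0, 0, 0, 0], [0, -0.057, 0.807, 0, 0, 0, 0]]]'

```text
time_s: 66.1
position: [535.6, -23.1, 202.6]
tcp_rot: [0.0, 0.041, 0.999, -0.0]
ft_force: [-0.6, -0.4, -0.3]
grip_width: 0.205
grasp_force: 58.6
```

Request:
arm_command --series '[[[0, -0.011, 0.16, 0, 0, 0, 0], [0, -0.022, 0.32, 0, 0, 0, 0], [0, -0.034, 0.48, 0, 0, 0, 0], [0, -0.045, 0.64, 0, 0, 0, 0], [0, -0.057, 0.807, 0, 0, 0, 0]]]'

```text
time_s: 66.72
position: [547.9, 56.8, 202.5]
tcp_rot: [-0.0, 0.041, 0.999, -0.0]
ft_force: [0.4, 0.0, -1.5]
grip_width: 0.204
grasp_force: 58.6
```

Request:
arm_command --series '[[[0, -0.014, 0.2, 0, 0, 0, 0.12], [0, -0.028, 0.4, 0, 0, 0, 0.25], [0, -0.042, 0.6, 0, 0, 0, 0.37], [0, -0.057, 0.806, 0, 0, 0, 0.49], [0, -0.057, 0.806, 0, 0, 0, 0.49]]]'

```text
time_s: 67.35
position: [560.3, 137.2, 202.6]
tcp_rot: [0.0, 0.162, 0.987, 0.0]
ft_force: [0.8, 0.0, -0.6]
grip_width: 0.21
grasp_force: 58.7
```

Request:
arm_command --series '[[[0, 0, 0, 0.1, 0, 0, 0], [0, 0, 0, 0.3, 0, 0, 0], [0, 0, 0, 0.45, 0, 0, 0], [0, 0, 0, 0.55, 0, 0, 0], [0, 0, 0, 0.56, 0, 0, 0]]]'

```text
time_s: 67.97
position: [559.4, 135.3, 145.4]
tcp_rot: [-0.001, 0.163, 0.987, -0.0]
ft_force: [0.4, -0.5, -1.0]
grip_width: 0.207
grasp_force: 58.7
```

```bash
python3 - <<'E'
from h import *
S,M=st()
p=S["position"]; print("s'",p[0]*.321+p[1]*.947,"x'",p[0]*.947-p[1]*.321)
E
```

```text
t 67.97 p [559.4 135.3 145.4] x [-0.947  0.322  0.002] y [ 0.322  0.947 -0.001] z [-0.002 -0.    -1.   ] F [ 0.4 -0.5 -1. ] T [-0.03  0.04  0.05] w 0.207 g 58.7
s' 307.6730441828877 x' 486.3476552293227
```

Request:
arm_command --series '[[[0, -0.003, 0.003, 0, 0, 0, 0], [0, -0.003, 0.003, 0.02, 0, 0, 0], [0, -0.003, 0.003, 0.04, 0, 0, 0], [0, -0.003, 0.003, 0.06, 0, 0, 0], [0, -0.003, 0.003, 0.08, 0, 0, 0]]]'

```text
time_s: 68.6
position: [560.5, 135.9, 138.5]
tcp_rot: [0.0, 0.163, 0.987, -0.0]
ft_force: [0.1, 1.0, -1.2]
grip_width: 0.207
grasp_force: 58.7
```

Request:
arm_command --series '[[[0, 0, 0, 0.02, 0, 0, 0], [0, 0, 0, 0.04, 0, 0, 0], [0, 0, 0, 0.06, 0, 0, 0], [0, 0, 0, 0.08, 0, 0, 0], [0, 0, 0, 0.08, 0, 0, 0]]]'

```text
time_s: 69.22
position: [560.4, 135.8, 130.3]
tcp_rot: [-0.0, 0.163, 0.987, -0.0]
ft_force: [0.3, 0.4, -0.5]
grip_width: 0.201
grasp_force: 58.7
```

```bash
python3 - <<'E'
from h import *
S,M=st()
E
```

```text
t 69.22 p [560.4 135.8 130.3] x [-0.947  0.322  0.   ] y [ 0.322  0.947 -0.   ] z [-0. -0. -1.] F [ 0.3  0.4 -0.5] T [ 0.04  0.01 -0.03] w 0.201 g 58.7
```

Bottom of the bolt is at about 57 mm with no force: it is in. Seat it (TCP about 105.3).

Request:
arm_command --series '[[[0, 0, 0, 0.03, 0, 0, 0], [0, 0, 0, 0.06, 0, 0, 0], [0, 0, 0, 0.09, 0, 0, 0], [0, 0, 0, 0.12, 0, 0, 0], [0, 0, 0, 0.15, 0, 0, 0]]]'

```text
time_s: 69.85
position: [560.5, 135.8, 115.3]
tcp_rot: [-0.0, 0.163, 0.987, -0.0]
ft_force: [0.0, 0.7, -1.3]
grip_width: 0.209
grasp_force: 58.7
```

Request:
arm_command --series '[[[0, 0, 0, 0.03, 0, 0, 0], [0, 0, 0, 0.06, 0, 0, 0], [0, 0, 0, 0.09, 0, 0, 0], [0, 0, 0, 0.115, 0, 0, 0], [0, 0, 0, 0.115, 0, 0, 0]]]'

```text
time_s: 70.47
position: [560.6, 135.8, 105.8]
tcp_rot: [-0.0, 0.163, 0.987, -0.0]
ft_force: [-4.4, -1.0, 9.2]
grip_width: 0.205
grasp_force: 59.6
```

```bash
python3 - <<'E'
from h import *
S,M=st()
E
```

```text
t 70.47 p [560.6 135.8 105.8] x [-0.947  0.322  0.001] y [ 0.322  0.947 -0.   ] z [-0.001 -0.    -1.   ] F [-4.4 -1.   9.2] T [-0.18  0.72  0.  ] w 0.205 g 59.6
```

Request:
arm_command --series '[[[0.2, 0, 0, -0.01, 0, 0, 0], [0.42, 0, 0, -0.01, 0, 0, 0], [0.42, 0, 0, -0.01, 0, 0, 0], [0.42, 0, 0, -0.3, 0, 0, 0], [0.42, 0, 0, -0.6, 0, 0, 0]]]'

```text
time_s: 71.1
position: [560.0, 135.7, 163.8]
tcp_rot: [-0.001, 0.163, 0.987, -0.0]
ft_force: [1.2, 0.3, -0.0]
grip_width: 0.422
grasp_force: 0.0
```

Request:
arm_command --series '[[[0.42, -0.02, -0.15, -0.1, 0, 0, 0], [0.42, -0.04, -0.3, -0.2, 0, 0, 0], [0.42, -0.06, -0.45, -0.2, 0, 0, 0], [0.42, -0.08, -0.6, -0.2, 0, 0, 0], [0.42, -0.107, -0.75, -0.2, 0, 0, 0]]]'

```text
time_s: 71.72
position: [545.6, 60.1, 183.1]
tcp_rot: [-0.001, 0.163, 0.987, -0.0]
ft_force: [-0.3, -0.5, -0.4]
grip_width: 0.422
grasp_force: 0.0
```

Request:
arm_command --series '[[[0.42, -0.02, -0.15, 0, 0, 0, 0], [0.42, -0.04, -0.3, 0, 0, 0, 0], [0.42, -0.06, -0.45, 0, 0, 0, 0], [0.42, -0.08, -0.6, 0, 0, 0, 0], [0.42, -0.107, -0.75, 0, 0, 0, 0]]]'

```text
time_s: 72.35
position: [532.3, -14.0, 184.1]
tcp_rot: [0.0, 0.163, 0.987, -0.0]
ft_force: [-0.1, 0.1, -1.1]
grip_width: 0.423
grasp_force: 0.0
```

Request:
arm_command --series '[[[0.42, -0.025, -0.19, 0, 0, 0, -0.12], [0.42, -0.05, -0.38, 0, 0, 0, -0.25], [0.42, -0.08, -0.57, 0, 0, 0, -0.37], [0.42, -0.106, -0.75, 0, 0, 0, -0.49], [0.42, -0.106, -0.75, 0, 0, 0, -0.49]]]'

```text
time_s: 72.97
position: [518.2, -88.7, 184.1]
tcp_rot: [0.0, 0.043, 0.999, -0.0]
ft_force: [0.2, 0.1, -1.2]
grip_width: 0.418
grasp_force: 0.0
```

```bash
python3 - <<'E'
from h import *
S,M=st()
s=grab("side",2);t=grab("top",2)
a=crop(s,265,180,80,80,5); u,v=proj(s,[518,-90,100]).astype(int); print(u-40,v-40)
cv2.imwrite("pics/n.png",np.hstack([a,crop(s,u-40,v-40,80,80,5)]))
E
```

```text
t 72.97 p [518.2 -88.7 184.1] x [-0.996  0.086 -0.   ] y [ 0.086  0.996 -0.   ] z [ 0. -0. -1.] F [ 0.2  0.1 -1.2] T [ 0.04  0.   -0.02] w 0.418 g 0.0
315 206
```

View pics/n.png

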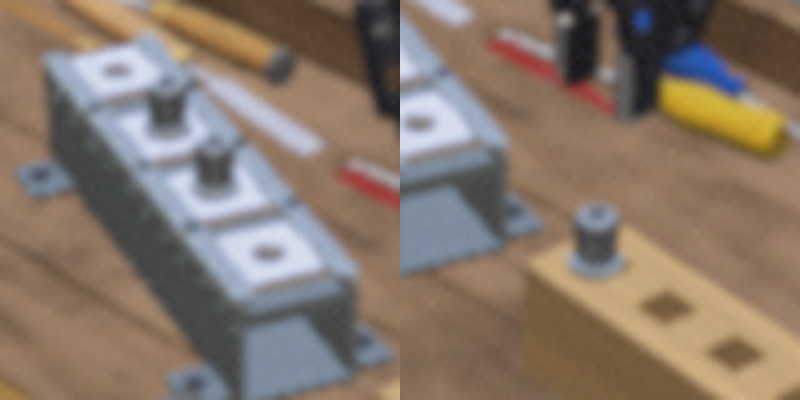

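Left: bolts home in plates 2 and 3, plate 1 aligned and waiting. Right: last bolt at crop (597,214), fingers above it.

```bash
python3 - <<'E'
from h import *
s=grab("side",1)
print(at_z(s,(354,248.4),96))
# measured socket: darkest point near head top
g=cv2.cvtColor(crop(s,335,235,40,40,8),cv2.COLOR_BGR2GRAY)
m=(g>135).astype(np.uint8); n,l,st_,c=cv2.connectedComponentsWithStats(m)
for i in range(1,n):
    if 200<st_[i,4]<6000: q=c[i]/8+[335,235]-.44; print(q.round(1),st_[i,4],at_z(s,q,96).round(1))
for n in("side","top"):
    grab(n); print(n,[(np.round(r["at"],1).tolist(),round(r["confidence"],2)) for r in models.pinpoint("bolt_1",n)])
E
```

```text
[513.76706455 -87.52165323  96.        ]
[338.7 237.4] 218 [521.3 -26.   96. ]
[353.8 248.4] 1681 [513.2 -87.3  96. ]
side [([514.5, -87.8, 64.2], 0.6), ([579.9, 206.0, 70.5], 0.53), ([559.6, 138.2, 66.5], 0.43)]
top [([560.1, 135.5, 73.4], 0.69), ([509.5, -88.1, 68.6], 0.49), ([583.3, 196.9, 68.1], 0.39)]
```

Request:
arm_command --series '[[[0.42, 0.02, 0, 0, 0, 0, 0], [0.42, 0.045, 0, 0.1, 0, 0, 0], [0.42, 0.045, 0, 0.25, 0, 0, 0], [0.42, 0.045, 0, 0.4, 0, 0, 0], [0.42, 0.045, 0, 0.5, 0, 0, 0]]]'

```text
time_s: 74.05
position: [513.0, -86.9, 132.2]
tcp_rot: [-0.001, 0.041, 0.999, 0.0]
ft_force: [0.1, 0.1, -0.2]
grip_width: 0.418
grasp_force: 0.0
```

Request:
arm_command --series '[[[0.42, 0, 0, 0.1, 0, 0, 0], [0.42, 0, 0, 0.2, 0, 0, 0], [0.42, 0, 0, 0.32, 0, 0, 0], [0.42, 0, 0, 0.32, 0, 0, 0], [0.42, 0, 0, 0.32, 0, 0, 0]]]'

```text
time_s: 74.68
position: [514.1, -87.2, 102.2]
tcp_rot: [0.0, 0.041, 0.999, -0.0]
ft_force: [0.2, -0.2, -0.2]
grip_width: 0.421
grasp_force: 0.0
```

Request:
arm_command --series '[[[0.3, 0, 0, 0, 0, 0, 0], [0.1, 0, 0, 0, 0, 0, 0], [0, 0, 0, 0, 0, 0, 0], [0, 0, 0, 0, 0, 0, 0], [0, 0, 0, 0, 0, 0, 0]]]' --squeeze 60

```text
time_s: 75.3
position: [514.6, -87.3, 102.8]
tcp_rot: [0.001, 0.041, 0.999, -0.0]
ft_force: [-0.5, 0.4, 5.7]
grip_width: 0.206
grasp_force: 58.8
```

```bash
python3 - <<'E'
from h import *
S,M=st()
E
```

```text
t 75.3 p [514.6 -87.3 102.8] x [-0.997  0.083 -0.001] y [ 0.083  0.997 -0.   ] z [ 0.001 -0.    -1.   ] F [-0.5  0.4  5.7] T [0.   0.12 0.01] w 0.206 g 58.8
```

Request:
arm_command --series '[[[0, 0, 0, -0.15, 0, 0, 0], [0, 0, 0, -0.35, 0, 0, 0], [0, 0, 0, -0.55, 0, 0, 0], [0, 0, 0, -0.75, 0, 0, 0], [0, 0, 0, -0.8, 0, 0, 0]]]'

```text
time_s: 75.92
position: [514.3, -87.2, 183.6]
tcp_rot: [0.001, 0.041, 0.999, -0.0]
ft_force: [1.0, -0.8, -0.2]
grip_width: 0.209
grasp_force: 58.9
```

Request:
arm_command --series '[[[0, -0.01, 0.16, 0, 0, 0, 0], [0, -0.02, 0.32, 0, 0, 0, 0], [0, -0.03, 0.48, 0, 0, 0, 0], [0, -0.04, 0.64, 0, 0, 0, 0], [0, -0.05, 0.778, 0, 0, 0, 0]]]'

```text
time_s: 76.55
position: [525.3, -8.5, 181.8]
tcp_rot: [-0.0, 0.041, 0.999, 0.0]
ft_force: [0.1, 0.6, 0.2]
grip_width: 0.204
grasp_force: 58.9
```

Request:
arm_command --series '[[[0, -0.014, 0.2, 0, 0, 0, 0.12], [0, -0.028, 0.4, 0, 0, 0, 0.25], [0, -0.042, 0.6, 0, 0, 0, 0.37], [0, -0.051, 0.778, 0, 0, 0, 0.49], [0, -0.051, 0.778, 0, 0, 0, 0.49]]]'

```text
time_s: 77.18
position: [536.9, 68.4, 182.0]
tcp_rot: [0.0, 0.162, 0.987, -0.0]
ft_force: [-0.3, -0.7, -0.6]
grip_width: 0.208
grasp_force: 58.9
```

Request:
arm_command --series '[[[0, 0, 0, 0.05, 0, 0, 0], [0, 0, 0, 0.15, 0, 0, 0], [0, 0, 0, 0.25, 0, 0, 0], [0, 0, 0, 0.35, 0, 0, 0], [0, 0, 0, 0.35, 0, 0, 0]]]'

```text
time_s: 77.8
position: [535.7, 66.9, 145.5]
tcp_rot: [-0.002, 0.163, 0.987, -0.0]
ft_force: [-1.1, 0.6, -1.4]
grip_width: 0.205
grasp_force: 58.9
```

```bash
python3 - <<'E'
from h import *
S,M=st()
p=S["position"]; print("s'",p[0]*.321+p[1]*.947,"x'",p[0]*.947-p[1]*.321)
E
```

```text
t 77.8 p [535.7  66.9 145.5] x [-0.947  0.322  0.003] y [ 0.322  0.947 -0.001] z [-0.003 -0.    -1.   ] F [-1.1  0.6 -1.4] T [ 0.03 -0.02  0.02] w 0.205 g 58.9
s' 235.27667053552423 x' 485.82512625876143
```

Request:
arm_command --series '[[[0, -0.006, 0.003, 0, 0, 0, 0], [0, -0.006, 0.003, 0.02, 0, 0, 0], [0, -0.006, 0.003, 0.04, 0, 0, 0], [0, -0.006, 0.003, 0.06, 0, 0, 0], [0, -0.006, 0.003, 0.08, 0, 0, 0]]]'

```text
time_s: 78.42
position: [537.5, 67.2, 139.0]
tcp_rot: [0.0, 0.163, 0.987, -0.0]
ft_force: [0.9, -0.2, -0.7]
grip_width: 0.207
grasp_force: 58.9
```

Request:
arm_command --series '[[[0, 0, 0, 0.02, 0, 0, 0], [0, 0, 0, 0.04, 0, 0, 0], [0, 0, 0, 0.06, 0, 0, 0], [0, 0, 0, 0.08, 0, 0, 0], [0, 0, 0, 0.08, 0, 0, 0]]]'

```text
time_s: 79.05
position: [537.3, 67.2, 130.8]
tcp_rot: [-0.0, 0.163, 0.987, -0.0]
ft_force: [0.4, 0.4, -1.0]
grip_width: 0.205
grasp_force: 58.9
```

```bash
python3 - <<'E'
from h import *
S,M=st()
p=S["position"]; print("s'",p[0]*.321+p[1]*.947,"x'",p[0]*.947-p[1]*.321)
E
```

```text
t 79.05 p [537.3  67.2 130.8] x [-0.947  0.322  0.   ] y [ 0.322  0.947 -0.   ] z [-0.001 -0.    -1.   ] F [ 0.4  0.4 -1. ] T [ 0.03 -0.01 -0.03] w 0.205 g 58.9
s' 236.12980201543002 x' 487.24793301226265
```

In without force; seat it (TCP about 104.8).

Request:
arm_command --series '[[[0, 0, 0, 0.03, 0, 0, 0], [0, 0, 0, 0.06, 0, 0, 0], [0, 0, 0, 0.09, 0, 0, 0], [0, 0, 0, 0.12, 0, 0, 0], [0, 0, 0, 0.15, 0, 0, 0]]]'

```text
time_s: 79.68
position: [537.5, 67.2, 115.8]
tcp_rot: [-0.0, 0.163, 0.987, -0.0]
ft_force: [0.8, 0.6, -1.2]
grip_width: 0.211
grasp_force: 58.9
```

Request:
arm_command --series '[[[0, 0, 0, 0.03, 0, 0, 0], [0, 0, 0, 0.06, 0, 0, 0], [0, 0, 0, 0.09, 0, 0, 0], [0, 0, 0, 0.125, 0, 0, 0], [0, 0, 0, 0.125, 0, 0, 0]]]'

```text
time_s: 80.3
position: [537.7, 67.2, 105.3]
tcp_rot: [-0.0, 0.163, 0.987, -0.0]
ft_force: [-4.0, -0.6, 10.2]
grip_width: 0.207
grasp_force: 60.3
```

```bash
python3 - <<'E'
from h import *
S,M=st()
E
```

```text
t 80.3 p [537.7  67.2 105.3] x [-0.947  0.322  0.001] y [ 0.322  0.947 -0.   ] z [-0.001 -0.    -1.   ] F [-4.  -0.6 10.2] T [ 0.    0.76 -0.02] w 0.207 g 60.3
```

Request:
arm_command --series '[[[0.2, 0, 0, -0.01, 0, 0, 0], [0.42, 0, 0, -0.01, 0, 0, 0], [0.42, 0, 0, -0.01, 0, 0, 0], [0.42, 0, 0, -0.3, 0, 0, 0], [0.42, 0, 0, -0.6, 0, 0, 0]]]'

```text
time_s: 80.92
position: [536.9, 67.1, 163.3]
tcp_rot: [-0.001, 0.163, 0.987, -0.0]
ft_force: [0.2, 0.8, 0.0]
grip_width: 0.423
grasp_force: 0.0
```

Request:
arm_command --series '[[[0.45, -0.04, -0.17, -0.15, 0, 0, 0], [0.45, -0.08, -0.34, -0.3, 0, 0, 0], [0.45, -0.12, -0.51, -0.3, 0, 0, 0], [0.45, -0.16, -0.68, -0.3, 0, 0, 0], [0.45, -0.195, -0.845, -0.3, 0, 0, 0]]]'

```text
time_s: 81.55
position: [527.8, -20.5, 192.5]
tcp_rot: [-0.001, 0.164, 0.987, -0.0]
ft_force: [0.2, 0.7, 0.6]
grip_width: 0.45
grasp_force: 0.0
```

Request:
arm_command --series '[[[0.45, -0.04, -0.17, 0, 0, 0, 0], [0.45, -0.08, -0.34, 0, 0, 0, 0], [0.45, -0.12, -0.51, 0, 0, 0, 0], [0.45, -0.16, -0.68, 0, 0, 0, 0], [0.45, -0.195, -0.845, 0, 0, 0, 0]]]'

```text
time_s: 82.18
position: [519.9, -106.5, 193.6]
tcp_rot: [0.0, 0.163, 0.987, -0.0]
ft_force: [-0.2, -0.4, -0.5]
grip_width: 0.45
grasp_force: 0.0
```

Request:
arm_command --series '[[[0.45, -0.04, -0.17, 0, 0, 0, 0], [0.45, -0.08, -0.34, 0, 0, 0, 0], [0.45, -0.12, -0.51, 0, 0, 0, 0], [0.45, -0.16, -0.68, 0, 0, 0, 0], [0.45, -0.195, -0.845, 0, 0, 0, 0]]]'

```text
time_s: 82.8
position: [511.2, -192.8, 193.6]
tcp_rot: [0.0, 0.163, 0.987, -0.0]
ft_force: [-0.3, 0.0, 0.1]
grip_width: 0.452
grasp_force: 0.0
```

Request:
arm_command --series '[[[0.45, -0.05, -0.21, 0, 0, 0, -0.12], [0.45, -0.1, -0.42, 0, 0, 0, -0.25], [0.45, -0.15, -0.63, 0, 0, 0, -0.37], [0.45, -0.195, -0.843, 0, 0, 0, -0.49], [0.45, -0.195, -0.843, 0, 0, 0, -0.49]]]'

```text
time_s: 83.42
position: [502.4, -279.3, 193.6]
tcp_rot: [0.0, 0.043, 0.999, -0.0]
ft_force: [0.0, -0.2, -0.0]
grip_width: 0.445
grasp_force: 0.0
```

```bash
python3 - <<'E'
from h import *
S,M=st()
for n in("side","top"):
    grab(n)
    for k in("drift","tube_mouth","tube","bolt_1"):
        print(n,k,[(np.round(r["at"],1).tolist(),round(r["confidence"],2)) for r in models.pinpoint(k,n)])
E
```

```text
t 83.42 p [ 502.4 -279.3  193.6] x [-0.996  0.086 -0.   ] y [ 0.086  0.996 -0.   ] z [ 0. -0. -1.] F [ 0.  -0.2 -0. ] T [0.   0.04 0.04] w 0.445 g 0.0
side drift [([584.1, 199.1, 70.7], 0.68), ([503.6, -280.4, 67.8], 0.5), ([562.1, 134.8, 64.4], 0.24)]
side tube_mouth [([616.9, -191.6, 77.0], 0.79), ([462.4, -337.2, 72.6], 0.56), ([533.5, 63.9, 70.5], 0.34)]
side tube [([462.5, -339.0, 1.5], 0.83), ([618.5, -194.2, -1.0], 0.74), ([462.3, -337.8, 75.6], 0.35)]
side bolt_1 [([535.0, 71.8, 70.5], 0.55), ([558.2, 136.4, 66.6], 0.51), ([578.4, 204.8, 70.1], 0.44), ([619.0, -440.2, -2.5], 0.43)]
top drift [([504.6, -279.0, 67.2], 0.62)]
top tube_mouth [([465.7, -336.4, 74.7], 0.94), ([505.6, -279.2, 64.3], 0.43)]
top tube [([463.6, -336.3, -1.6], 0.75)]
top bolt_1 [([587.0, 198.5, 69.7], 0.68), ([561.7, 129.8, 73.5], 0.56)]
```

Request:
arm_command --series '[[[0.45, -0.005, 0, 0, 0, 0, 0], [0.45, -0.005, 0, 0.15, 0, 0, 0], [0.45, -0.005, 0, 0.3, 0, 0, 0], [0.45, -0.005, 0, 0.45, 0, 0, 0], [0.45, -0.005, 0, 0.6, 0, 0, 0]]]'

```text
time_s: 84.55
position: [502.6, -277.5, 131.9]
tcp_rot: [-0.001, 0.041, 0.999, 0.0]
ft_force: [-0.8, -0.1, 0.2]
grip_width: 0.451
grasp_force: 0.0
```

Request:
arm_command --series '[[[0.45, 0, 0, 0.1, 0, 0, 0], [0.45, 0, 0, 0.2, 0, 0, 0], [0.45, 0, 0, 0.31, 0, 0, 0], [0.45, 0, 0, 0.31, 0, 0, 0], [0.3, 0, 0, 0.31, 0, 0, 0]]]'

```text
time_s: 85.18
position: [503.3, -277.9, 102.8]
tcp_rot: [0.0, 0.041, 0.999, -0.0]
ft_force: [0.0, 0.1, -0.1]
grip_width: 0.304
grasp_force: 0.0
```

Request:
arm_command --series '[[[0.1, 0, 0, 0, 0, 0, 0], [0, 0, 0, 0, 0, 0, 0], [0, 0, 0, 0, 0, 0, 0], [0, 0, 0, 0, 0, 0, 0], [0, 0, 0, 0, 0, 0, 0]]]' --squeeze 70

```text
time_s: 85.8
position: [503.6, -278.1, 103.3]
tcp_rot: [0.001, 0.041, 0.999, -0.0]
ft_force: [0.1, -0.7, 3.8]
grip_width: 0.217
grasp_force: 68.3
```

Request:
arm_command --series '[[[0, 0, 0, -0.15, 0, 0, 0], [0, 0, 0, -0.35, 0, 0, 0], [0, 0, 0, -0.55, 0, 0, 0], [0, 0, 0, -0.8, 0, 0, 0], [0, 0, 0, -1, 0, 0, 0]]]'

```text
time_s: 86.42
position: [502.5, -277.1, 203.3]
tcp_rot: [-0.001, 0.041, 0.999, 0.001]
ft_force: [-0.7, -0.1, -1.5]
grip_width: 0.218
grasp_force: 68.7
```

```bash
python3 - <<'E'
from h import *
S,M=st()
import pickle
s,t=pickle.load(open("f0.pkl","rb"))
print(at_z(s,(418.75,311.25),76),at_z(t,(452.1,304.75),76),tri([s,t],[(418.75,311.25),(452.1,304.75)]))
for n in("side","top"):
    grab(n); print([(np.round(r["at"],1).tolist(),round(r["confidence"],2)) for r in models.pinpoint("tube_mouth",n)])
E
```

```text
t 86.42 p [ 502.5 -277.1  203.3] x [-0.997  0.083  0.001] y [0.083 0.997 0.001] z [-0.001  0.001 -1.   ] F [-0.7 -0.1 -1.5] T [-0.02 -0.03 -0.02] w 0.218 g 68.7
[ 463.73842206 -335.37676679   76.        ] [ 462.69405443 -337.67566323   76.        ] [ 461.74376329 -337.10869157   78.28078914]
[([618.0, -192.4, 75.5], 0.85)]
[([462.8, -336.8, 72.1], 0.63)]
```

Request:
arm_command --series '[[[0, 0.1, -0.18, 0, 0, 0, 0], [0, 0.2, -0.36, 0, 0, 0, 0], [0, 0.343, -0.612, 0, 0, 0, 0], [0, 0.343, -0.612, 0, 0, 0, 0], [0, 0.343, -0.612, 0, 0, 0, 0]]]'

```text
time_s: 87.25
position: [463.1, -336.3, 202.0]
tcp_rot: [-0.0, 0.042, 0.999, 0.001]
ft_force: [-0.4, 0.4, -1.2]
grip_width: 0.215
grasp_force: 68.9
```

Request:
arm_command --series '[[[0, 0, 0, 0.1, 0, 0, 0], [0, 0, 0, 0.2, 0, 0, 0], [0, 0, 0, 0.25, 0, 0, 0], [0, 0, 0, 0.3, 0, 0, 0], [0, 0, 0, 0.35, 0, 0, 0]]]'

```text
time_s: 87.88
position: [464.0, -335.8, 167.3]
tcp_rot: [0.0, 0.041, 0.999, -0.0]
ft_force: [0.4, 0.3, -0.9]
grip_width: 0.215
grasp_force: 68.9
```

Request:
arm_command --series '[[[0, 0, 0, 0.03, 0, 0, 0], [0, 0, 0, 0.06, 0, 0, 0], [0, 0, 0, 0.09, 0, 0, 0], [0, 0, 0, 0.12, 0, 0, 0], [0, 0, 0, 0.12, 0, 0, 0]]]'

```text
time_s: 88.5
position: [463.6, -335.7, 155.2]
tcp_rot: [-0.0, 0.041, 0.999, 0.0]
ft_force: [-0.5, -0.2, -2.1]
grip_width: 0.216
grasp_force: 68.9
```

```bash
python3 - <<'E'
from h import *
S,M=st()
E
```

```text
t 88.5 p [ 463.6 -335.7  155.2] x [-0.997  0.083  0.001] y [0.083 0.997 0.   ] z [-0.001  0.    -1.   ] F [-0.5 -0.2 -2.1] T [ 0.02  0.03 -0.01] w 0.216 g 68.9
```

Request:
arm_command --series '[[[0, 0, 0, 0.03, 0, 0, 0], [0, 0, 0, 0.06, 0, 0, 0], [0, 0, 0, 0.09, 0, 0, 0], [0, 0, 0, 0.12, 0, 0, 0], [0, 0, 0, 0.15, 0, 0, 0]]]'

```text
time_s: 89.12
position: [463.8, -335.9, 140.3]
tcp_rot: [-0.0, 0.041, 0.999, 0.0]
ft_force: [0.1, 0.1, -2.6]
grip_width: 0.218
grasp_force: 68.9
```

Request:
arm_command --series '[[[0, 0, 0, 0.03, 0, 0, 0], [0, 0, 0, 0.06, 0, 0, 0], [0, 0, 0, 0.09, 0, 0, 0], [0, 0, 0, 0.12, 0, 0, 0], [0, 0, 0, 0.15, 0, 0, 0]]]'

```text
time_s: 89.75
position: [463.6, -336.4, 125.6]
tcp_rot: [-0.0, 0.041, 0.999, -0.0]
ft_force: [-3.0, -2.1, -0.7]
grip_width: 0.217
grasp_force: 68.9
```

Request:
arm_command --series '[[[0, 0, 0, 0.02, 0, 0, 0], [0, 0, 0, 0.04, 0, 0, 0], [0, 0, 0, 0.06, 0, 0, 0], [0, 0, 0, 0.08, 0, 0, 0], [0, 0, 0, 0.1, 0, 0, 0]]]'

```text
time_s: 90.38
position: [463.8, -336.2, 115.6]
tcp_rot: [0.0, 0.041, 0.999, -0.0]
ft_force: [-3.9, -2.7, 1.6]
grip_width: 0.213
grasp_force: 69.0
```

```bash
python3 - <<'E'
from h import *
S,M=st()
E
```

```text
t 90.38 p [ 463.8 -336.2  115.6] x [-0.997  0.083 -0.   ] y [ 0.083  0.997 -0.001] z [ 0.    -0.001 -1.   ] F [-3.9 -2.7  1.6] T [-0.65  0.73 -0.04] w 0.213 g 69.0
```

Request:
arm_command --series '[[[0, 0.005, -0.004, 0.01, 0, 0, 0], [0, 0.01, -0.008, 0.02, 0, 0, 0], [0, 0.01, -0.008, 0.03, 0, 0, 0], [0, 0.01, -0.008, 0.035, 0, 0, 0], [0, 0.01, -0.008, 0.04, 0, 0, 0]]]'

```text
time_s: 91.0
position: [463.4, -336.5, 113.2]
tcp_rot: [0.0, 0.042, 0.999, 0.0]
ft_force: [-4.6, 0.4, 10.2]
grip_width: 0.214
grasp_force: 69.9
```

```bash
python3 - <<'E'
from h import *
S,M=st()
E
```

```text
t 91.0 p [ 463.4 -336.5  113.2] x [-0.997  0.083 -0.001] y [0.083 0.997 0.001] z [ 0.001  0.    -1.   ] F [-4.6  0.4 10.2] T [ 0.08  0.72 -0.01] w 0.214 g 69.9
```

Seated at the expected height with 10 N. Release, rise and verify.

Request:
arm_command --series '[[[0, 0, 0, -0.01, 0, 0, 0], [0.2, 0, 0, -0.01, 0, 0, 0], [0.5, 0, 0, -0.01, 0, 0, 0], [0.5, 0, 0, -0.01, 0, 0, 0], [0.5, 0, 0, -0.01, 0, 0, 0]]]'

```text
time_s: 91.62
position: [462.7, -336.2, 112.1]
tcp_rot: [-0.0, 0.041, 0.999, 0.0]
ft_force: [0.2, -0.3, 0.1]
grip_width: 0.502
grasp_force: 0.0
```

Request:
arm_command --series '[[[0.5, 0, 0, -0.15, 0, 0, 0], [0.5, 0, 0, -0.35, 0, 0, 0], [0.5, 0, 0, -0.55, 0, 0, 0], [0.5, 0, 0, -0.8, 0, 0, 0], [0.5, 0, 0, -1, 0, 0, 0]]]'

```text
time_s: 92.25
position: [463.3, -337.0, 214.9]
tcp_rot: [0.001, 0.041, 0.999, -0.001]
ft_force: [-1.2, 0.2, -0.2]
grip_width: 0.5
grasp_force: 0.0
```

Request:
arm_command --series '[[[0.5, 0, 0, -0.15, 0, 0, 0], [0.5, 0, 0, -0.35, 0, 0, 0], [0.5, 0.1, 0.2, -0.5, 0, 0, 0], [0.5, 0.2, 0.4, -0.5, 0, 0, 0], [0.5, 0.2, 0.4, -0.5, 0, 0, 0]]]'

```text
time_s: 92.88
position: [445.7, -294.1, 263.0]
tcp_rot: [-0.0, 0.041, 0.999, 0.0]
ft_force: [-0.1, -0.7, -0.6]
grip_width: 0.498
grasp_force: 0.0
```

```bash
python3 - <<'E'
from h import *
S,M=st()
for n in("side","top"):
    grab(n)
    for k in("drift","tube","bolt_1","plate_1"):
        print(n,k,[(np.round(r["at"],1).tolist(),round(r["confidence"],2)) for r in models.pinpoint(k,n)])
E
```

```text
t 92.88 p [ 445.7 -294.1  263. ] x [-0.997  0.082  0.   ] y [0.082 0.997 0.   ] z [ 0.  0. -1.] F [-0.1 -0.7 -0.6] T [-0.03  0.01 -0.02] w 0.498 g 0.0
side drift [([465.3, -336.9, 77.2], 0.7), ([535.0, 65.4, 69.4], 0.4)]
side tube [([617.9, -189.4, 0.9], 0.69), ([461.4, -339.7, 2.9], 0.67), ([536.2, 68.5, 65.1], 0.33), ([561.9, 130.1, 71.1], 0.18)]
side bolt_1 [([537.6, 67.8, 67.3], 0.55), ([561.4, 135.2, 68.1], 0.54), ([579.7, 206.4, 68.5], 0.54)]
side plate_1 [([536.6, 67.8, 65.6], 0.68), ([584.2, 198.0, 66.8], 0.64), ([609.2, 274.8, 71.9], 0.63)]
top drift [([463.5, -341.0, 2.4], 0.46)]
top tube [([620.3, -195.4, 3.0], 0.55), ([462.3, -338.0, 1.7], 0.54)]
top bolt_1 [([533.5, 69.2, 71.7], 0.67), ([560.9, 130.2, 72.1], 0.62)]
top plate_1 [([603.8, 278.8, 64.9], 0.79), ([560.8, 132.9, 65.2], 0.72), ([536.1, 63.3, 68.9], 0.6), ([581.5, 203.2, 68.7], 0.57)]
```

Drift's origin reads 77 mm high over the tube mouth, and the bolt origins read about 68 mm over holes 1, 2 and 3. All as it must be.

```bash
python3 -c "
from bench import order; print(order.finish_job())"
```

```text
the job is handed in; nothing more can be done
None
```

I handed the job in at about 93 s. All three bolts sit fully home in plates 1–3, plate 4 is left unbolted, and the drift is all the way down in the steel tube, which was still standing at the last camera check. On the first try at one bolt the gripper came down on the drift's handle at about 30 N (limit 40 N), and I backed off with nothing knocked over.

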